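# Put the loose bolts away in the empty one of two look-alike jars

### The job

Two look-alike lidded parts jars stand on the bench; one is already full of bolts and the other is empty, which can be felt by lifting them. Take the lid off the empty jar, feed the three loose bolts one at a time through its narrow neck, and put the lid fully back on. Leave both jars standing upright on the bench with their lids on, never tip either of them over, and leave the other things as they stand.

Things in the scene. Friction and masses are not known exactly. Their poses are not given: they have to be found in the camera images.
- jar_a: opaque grey jar, loose: body 90 mm wide to 114 mm height, shoulder to 136 mm, neck 44 mm outside, 38 mm bore, rim at 174 mm, wall 3 mm, floor 5 mm. Origin: centre of underside, z up. Of the two look-alike jars either one is full of bolts to the shoulder (about 0.8 kg with lid), the other empty but for a paper pad (about 0.24 kg with lid). Can be gripped and lifted by the neck under the lid
- jar_b: opaque grey jar, loose: body 90 mm wide to 114 mm height, shoulder to 136 mm, neck 44 mm outside, 38 mm bore, rim at 174 mm, wall 3 mm, floor 5 mm. Origin: centre of underside, z up. Of the two look-alike jars either one is full of bolts to the shoulder (about 0.8 kg with lid), the other empty but for a paper pad (about 0.24 kg with lid). Can be gripped and lifted by the neck under the lid
- lid_a: black lift-out lid, 30 g, loose, one on each jar, alike: plug 30 mm wide, 14 mm long, over it a flange 45 mm wide, 4 mm thick, over it a knob 24 mm wide to grip, at 24 to 42 mm (top) above the origin. Origin: centre of plug underside, z up. Fully down, plug in the neck and flange on the rim, it is 160 mm above the jar origin. Stands by itself on its plug on the bench
- lid_b: black lift-out lid, 30 g, loose, one on each jar, alike: plug 30 mm wide, 14 mm long, over it a flange 45 mm wide, 4 mm thick, over it a knob 24 mm wide to grip, at 24 to 42 mm (top) above the origin. Origin: centre of plug underside, z up. Fully down, plug in the neck and flange on the rim, it is 160 mm above the jar origin. Stands by itself on its plug on the bench
- bolt_1: loose steel M16 bolt, 62 mm long, lying on the bench: hexagonal head 24 mm across flats (28 mm over corners) and 10 mm thick, shank 16 mm in diameter, 0.13 kg. Origin: centre of the head's outer face; z runs along the shank to its tip, which is at z = 62 mm. Its head points to the robot, within 0.6 rad. Lying, its origin is 13 mm and its tip 8 mm above the bench
- bolt_2: loose steel M16 bolt, 62 mm long, lying on the bench: hexagonal head 24 mm across flats (28 mm over corners) and 10 mm thick, shank 16 mm in diameter, 0.13 kg. Origin: centre of the head's outer face; z runs along the shank to its tip, which is at z = 62 mm. Its head points to the robot, within 0.6 rad. Lying, its origin is 13 mm and its tip 8 mm above the bench
- bolt_3: loose steel M16 bolt, 62 mm long, lying on the bench: hexagonal head 24 mm across flats (28 mm over corners) and 10 mm thick, shank 16 mm in diameter, 0.13 kg. Origin: centre of the head's outer face; z runs along the shank to its tip, which is at z = 62 mm. Its head points to the robot, within 0.6 rad. Lying, its origin is 13 mm and its tip 8 mm above the bench
- free_spot (a point): middle of a free patch of bench, 80 mm (x) by 120 mm (y), where a lid can be stood. Beyond it (x over 0.50, y over 0.01) stands a wooden drawer box, 116 mm high with its grid top, its pull sticking out to x = 0.497; shelves overhang behind x = 0.75; the bench's white front strip (x under 0.432) is 2 mm proud
- v_block: steel V-block, 50x40x36 mm, standing loose between the jars; leave it. Origin: centre of its underside
- nut: loose steel M16 nut, 24x28x13 mm, lying flat; it stays on the bench. Origin: centre of its underside
- core: black plastic winding core, 62 mm across and 122 mm tall, standing loose at the right end of the bench; leave it. Origin: centre of its underside

How it is judged (in metres and radians):
At the end, for the whole second after the job is handed in: All three bolts rest inside one jar (head ends less than 156 mm above its underside); both jars stand upright (0.08 rad) on the bench, each with a lid down on its rim (3.5 mm in height, 7 mm sideways, 0.08 rad); V-block, nut and core are within 25 mm of their places; all is at rest (((horizontal distance between each of bolt_1, bolt_2, bolt_3 and jar_a below 0.044 m and z of bolt_1 in the frame of jar_a between 0 and 0.156 m and z of bolt_2 in the frame of jar_a between 0 and 0.156 m and z of bolt_3 in the frame of jar_a between 0 and 0.156 m) or (horizontal distance between each of bolt_1, bolt_2, bolt_3 and jar_b below 0.044 m and z of bolt_1 in the frame of jar_b between 0 and 0.156 m and z of bolt_2 in the frame of jar_b between 0 and 0.156 m and z of bolt_3 in the frame of jar_b between 0 and 0.156 m)) and ((horizontal distance between lid_a and jar_a below 0.007 m and z of lid_a in the frame of jar_a between 0.156 and 0.1635 m and angle between the z axis of lid_a and the z axis of jar_a, either way round below 0.08 rad) or (horizontal distance between lid_b and jar_a below 0.007 m and z of lid_b in the frame of jar_a between 0.156 and 0.1635 m and angle between the z axis of lid_b and the z axis of jar_a, either way round below 0.08 rad)) and ((horizontal distance between lid_a and jar_b below 0.007 m and z of lid_a in the frame of jar_b between 0.156 and 0.1635 m and angle between the z axis of lid_a and the z axis of jar_b, either way round below 0.08 rad) or (horizontal distance between lid_b and jar_b below 0.007 m and z of lid_b in the frame of jar_b between 0.156 and 0.1635 m and angle between the z axis of lid_b and the z axis of jar_b, either way round below 0.08 rad)) and angle between each of jar_a, jar_b's own z axis and vertical below 0.08 rad and height (world z) of jar_a between -0.005 and 0.005 m and linear speed of each of jar_a, jar_b below 0.02 m/s and height (world z) of jar_b between -0.005 and 0.005 m and linear speed of each of bolt_1, bolt_2, bolt_3 below 0.03 m/s and distance of each of v_block, nut, core from where it was at the start of the episode below 0.025 m); the robot touches nothing.
It fails at once if a jar is tipped over (leans more than 0.5 rad) (angle between any of jar_a, jar_b's own z axis and vertical above 0.5 rad).
It also fails if it takes over 72 s, if anything falls off the work surface, if the arm or the gripper's body presses on something with over 40 N, if the wrist force passes 120 N, or if a joint passes its speed limit or range.

### The arm

A 7-joint arm with a two-finger parallel gripper is mounted at the origin on a cart in front of the work surface, level with it; the furniture and walls round the work are solid. World frame = base frame: x ahead of the robot, y to its left, z up, the work surface at z = 0. Lengths are in mm, angles in rad, forces in N, time in s.
With the tool pointing down it reaches from about 425 to 975 mm from the base axis. Payload 16.7 kg.
Tool frame: the origin (TCP) lies at the very end of the fingers, on their centre line; the grasp point (between the pads) lies 19 mm behind it; z points along the fingers, y is the line along which they close (so a half turn about z gives the same grasp; the last joint's range is limited). The gripper opens to 85 mm and grips with 20 to 120 N. Pads are 22 mm wide; open, the fingers measure 114 mm over their backs; the gripper's body (76 mm by 85 mm) begins 54 mm behind the grasp point. The pads swing forward as they close: fully open they stand 13 mm farther back than shut.
Start: joints at [-0.149, 0.426, 0.074, 1.606, -0.034, 1.111, -0.067], TCP at [674.964, -0.019, 231.302] pointing down, gripper open.
Joint ranges: [-2.85, 2.85], [-0.5, 2.14], [-1.23, 1.37], [0.21, 2.46], [-1.02, 4.16], [0.16, 2.05], [-2.73, 2.73]. Speed limits (rad/s): [1.89, 1.89, 2.39, 2.39, 3.01, 3.01, 3.01].

### API

Orientations are given as a rotation vector (axis times angle).
In Python, from station import r gives the robot as it stands.
- The arm moves only by the tool jog_arm, called by a JSON object that holds its "op" and its "data", one argument or row to a line. Schema: {"type":"object","properties":{"ticks":{"type":"array","items":{"type":"array","items":{"type":"number"},"minItems":7,"maxItems":7},"minItems":1,"maxItems":5},"only":{"type":"string"},"quiet":{"type":"boolean"},"lines":{"type":"string"}},"required":["ticks"],"additionalProperties":false}. ticks is a list of rows, 1 to 5 of them, each of 7 numbers: a rotation vector rx, ry, rz in rad, then dx, dy, dz in mm, then the finger opening in mm; each row is the pose to reach, as a shift and turn from the pose commanded when the call began, along the tool's axes at that moment; what a row does not reach only later rows make up. A row lasts 1/10 s, in which the tool goes at most 50 mm and 0.15 rad, less where a joint would pass 70% of its speed; a pose out of reach is approached as far as the arm can. The fingers move at their own pace and stop on an object; the grip force is fixed at half the most. Time passes only in rows, so rows that do not move let the fingers close. The tool returns the time, the measured TCP pose, the force, the opening and the grip force at its end. only (a regular expression) keeps the lines of the reply that match it, lines (a string "A,B") keeps lines A to B, and quiet returns only ok. Input that does not fit is refused with a message, and nothing moves.
- r.sense(): the state, without advancing time (a new reading comes with each control period).
- r.capture(name): name is "scene" or "side" or "wrist"; returns the picture (420x560x3 uint8, blue, green, red); there is no depth.
- r.camera_model(name): a dict with "intrinsics" (3x3 intrinsics, pixels), "distortion" ([k1, k2, p1, p2, k3] as OpenCV has them; the pictures are not rectified), "R" (3x3) and "t" (3): a world point X has camera coordinates R X + t. Camera axes: x right, y down, z forward; pixel columns grow to the right and rows downward; lengths in mm; the calibration is good to about 2 mm. A picture is of the moment at which its call begins: read the wrist's pose just before it. camera_model takes no time and is no camera call; for the wrist camera it gives the pose at the moment of the call.
- r.sign_off(): hands the job in; it is judged then, once.
The state is a dict: "time": time; "joint_pos": joint angles; "dq": joint speeds; "joint_torque": joint torques, N m; "position": TCP position; "eef_rot": TCP orientation; "force": force on the tool from outside, world axes, zero at the start; "moment": the same for the moment, N m; "opening": finger opening in mm; "gripper_force": force on a finger pad.
Only numpy, scipy, OpenCV 4.12 (cv2) and the standard library are available. Lean on these libraries where they do the work, as an engineer would, in place of code of your own. Each camera call takes 0.05 s, during which the arm holds its last target. There are 200 camera calls.

## Working session

There is one attempt and no reset: what is moved stays moved. The work goes in short steps, Python scripts to look and compute and a tool call to move; the robot and the scene stay as the last step left them, time stands still between calls to the robot, and variables do not carry over. Pictures are saved under pics/ and viewed, at most 10 in all, crops included, and the job is handed in when it is done.

```bash
ls; mkdir -p pics
```

Run:
```python
from station import r
import cv2,numpy as np
s=r.sense();print(s['time'],s['position'],s['eef_rot'],s['opening'],s['force'])
for n in ("scene","side","wrist"):
    m=r.camera_model(n);print(n,m['intrinsics'],m['distortion'],-np.array(m['R']).T@np.array(m['t']),np.array(m['R'])[2])
    im=r.capture(n);cv2.imwrite(f'pics/{n}0.png',im)
    if n!="wrist": cv2.imwrite(f'pics/{n}0b.png',cv2.resize(im,(800,600),interpolation=cv2.INTER_CUBIC))
```

```text
pics
station.py
0.0 [ 6.73847347e+02 -6.37393841e-02  2.30656230e+02] [-2.2202582  -2.22002033  0.00302698] 85.40745651776614 [ 1.02588238 -0.62827167 -0.82764683]
scene [[484.1364734    0.         272.64008301]
 [  0.         484.1364734  208.9505525 ]
 [  0.           0.           1.        ]] [-0.11095644  0.          0.          0.          0.        ] [123.50121066 748.23939025 623.7919063 ] [ 0.38350862 -0.81105711 -0.44170976]
side [[403.42667098   0.         280.73027378]
 [  0.         403.42667098 212.1050261 ]
 [  0.           0.           1.        ]] [-0.08491513  0.          0.          0.          0.        ] [500.72928714 628.7758278  455.39364385] [ 0.04626092 -0.91539311 -0.39989422]
wrist [[348.42855506   0.         284.17812129]
 [  0.         348.42855506 214.22604827]
 [  0.           0.           1.        ]] [-0.05640502  0.          0.          0.          0.        ] [674.66689574  68.1500583  372.12423205] [-0.00240001 -0.268027   -0.96340841]
```

View scene.

View pics/scene0b.png

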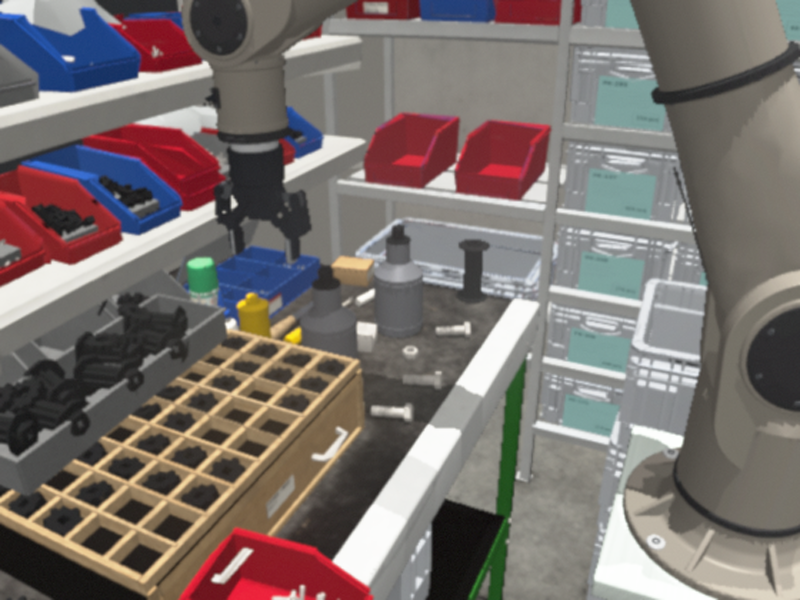

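View pics/wrist0.png

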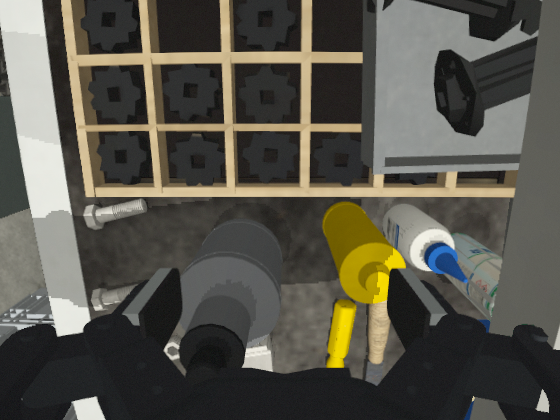

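View pics/side0b.png

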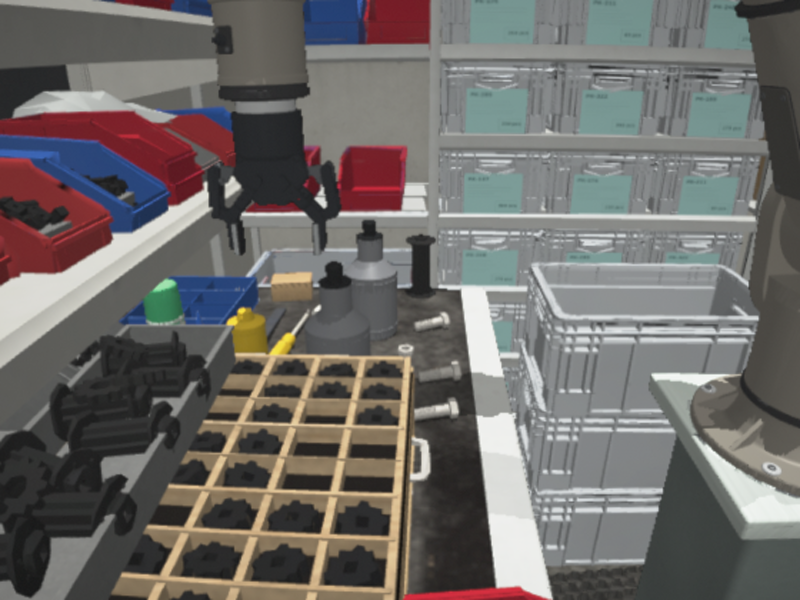

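The scene picture shows the near jar (lid knob at 326,272), the far jar (398,232), the V-block at (367,337), the nut at (410,351), and bolts at (453,329), (422,379) and (391,411) in enlarged pixels. The wrist camera sees the nearest bolt at (115,212). I'll enlarge crops to read positions.

Run:
```python
import cv2
a=cv2.imread('pics/scene0.png');cv2.imwrite('pics/sc.png',cv2.resize(a[150:300,195:345],None,fx=4,fy=4,interpolation=cv2.INTER_CUBIC))
a=cv2.imread('pics/side0.png');cv2.imwrite('pics/si.png',cv2.resize(a[150:300,195:335],None,fx=4,fy=4,interpolation=cv2.INTER_CUBIC))
```

```text
(no output)
```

View pics/sc.png

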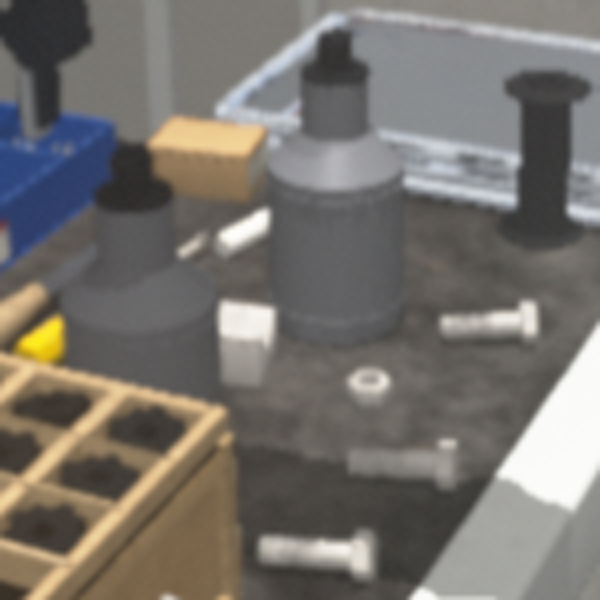

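View pics/si.png

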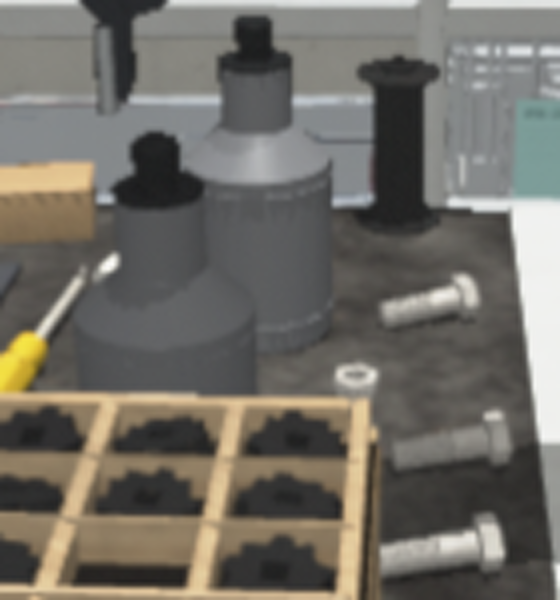

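The crops show the jar lids, nut, V-block and all three bolts clearly. In the scene crop the bolt heads are at (532,321), (449,463) and (368,557), with tips at (443,326), (350,461) and (260,550). Next I convert these to world positions.

Create h.py:
```python
from station import r
import cv2,numpy as np
from scipy.spatial.transform import Rotation as Ro
def ray(m,p):
    u=cv2.undistortPoints(np.array([[p]],float),np.array(m['intrinsics']),np.array(m['distortion']))[0,0]
    R=np.array(m['R']);return -R.T@np.array(m['t']),R.T@np.array([u[0],u[1],1])
def onz(m,p,z):
    c,d=ray(m,p);return c+d*(z-c[2])/d[2]
def proj(m,X):
    return cv2.projectPoints(np.array(X,float).reshape(-1,1,3),cv2.Rodrigues(np.array(m['R']))[0],np.array(m['t'],float),np.array(m['intrinsics']),np.array(m['distortion']))[0].reshape(-1,2)
```

Run:
```python
from h import *
np.set_printoptions(precision=1,suppress=True)
S=r.camera_model('scene');D=r.camera_model('side')
pts={'nearknob':((130,148),(157,142),202),'nearfl':((134,192),(158,186),177),'farknob':((335,37),(254,24),202),'farfl':((336,70),(255,60),177),
'b1h':((532,321),(470,297),13),'b1t':((443,326),(384,316),8),'b2h':((451,463),(501,437),13),'b2t':((350,461),(395,455),8),'b3h':((370,557),(493,543),13),'b3t':((260,550),(376,561),8),'nut':((370,381),(357,376),13),'vb':((246,315),None,36),'core':((547,86),(399,66),122)}
for k,(a,b,z) in pts.items():
    o=[]
    for m,p in ((S,a),(D,b)):
        if p: o.append(onz(m,(195+(p[0]+.5)/4-.5,150+(p[1]+.5)/4-.5),z))
    print(k,*o)
```

```text
nearknob [627.3 -85.8 202. ] [623.3 -73.9 202. ]
nearfl [624.8 -83.4 177. ] [625.3 -81.5 177. ]
farknob [ 596.6 -288.8  202. ] [ 598.2 -277.1  202. ]
farfl [ 599.2 -295.8  177. ] [ 599.3 -287.9  177. ]
b1h [ 469.3 -319.4   13. ] [ 467.7 -311.1   13. ]
b1t [ 523.4 -297.8    8. ] [ 522.4 -291.6    8. ]
b2h [ 455.5 -138.5   13. ] [ 455.  -133.6   13. ]
b2t [ 512.8 -123.7    8. ] [ 512.2 -121.     8. ]
b3h [461.3 -34.6  13. ] [462.9 -31.4  13. ]
b3t [521.1 -22.4   8. ] [519.4 -21.5   8. ]
nut [ 535.5 -205.    13. ] [ 535.8 -201.    13. ]
vb [ 624.9 -212.6   36. ]
core [ 510.6 -456.1  122. ] [ 516.5 -457.2  122. ]
```

{"op": "jog_arm", "data": {
  "ticks": [
    [0,0,0,-41,-25,0,85],
    [0,0,0,-82,-49,0,85],
    [0,0,0,-82,-49,0,85],
    [0,0,0,-82,-49,0,85]
  ]
}}

```text
time: 0.55
position: [625.6, -83.8, 231.5]
eef_rot: [2.224, 2.218, 0.0]
force: [7.1, 0.9, -3.9]
opening: 85.0
gripper_force: 0.0
```

Run:
```python
from h import *
im=r.capture('wrist');cv2.imwrite('pics/w1.png',im)
m=r.camera_model('wrist');D=r.camera_model('side')
print(proj(m,[[625,-82,202],[625,-82,178],[597,-285,202]]), r.sense()['force'])
# box pull estimate, side view (422,455)/1.4286 at z~70
print(onz(D,(422/1.4286,455/1.4286),60))
```

```text
[[281.54395837 250.52632863]
 [281.80462766 235.56469721]
 [243.56130794 514.95870382]] [ 7.89039375  0.05279398 -4.37341157]
[504.53222829 130.26358724  60.        ]
```

View pics/w1.png

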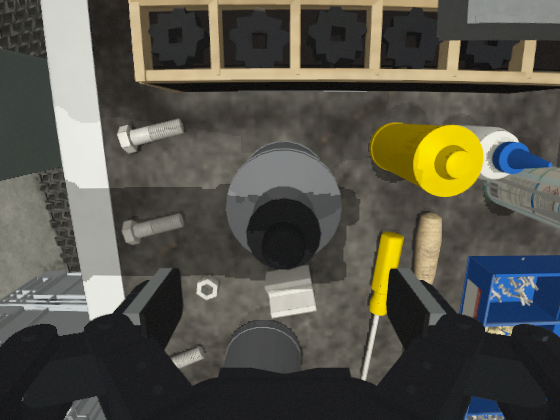

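The wrist view shows the near jar's knob centre at (284,244), so y is about -80. Bolt 3 runs from head (120,138) to tip (184,125), and bolt 2 from head (124,231) to tip (184,217). Now I go down to the neck, grip and lift to weigh it.

Run:
```python
from h import *
m=r.camera_model('wrist')
for p,z in (((284,243),202),((120,138),13),((184,125),8),((124,231),13),((184,217),8),((206,289),13)): print(p,onz(m,p,z).round(1))
```

```text
(284, 243) [626.3 -77.8 202. ]
(120, 138) [458.3 -33.4  13. ]
(184, 125) [524.2 -21.3   8. ]
(124, 231) [ 450.3 -133.6   13. ]
(184, 217) [ 516.9 -119.1    8. ]
(206, 289) [ 536.7 -203.6   13. ]
```

{"op": "jog_arm", "data": {
  "ticks": [
    [0,0,0,3,1,40,85],
    [0,0,0,3,1,80,85],
    [0,0,0,3,1,88,85],
    [0,0,0,3,1,88,85],
    [0,0,0,3,1,88,40]
  ]
}}

```text
time: 1.1
position: [626.9, -79.1, 142.4]
eef_rot: [-2.221, -2.221, 0.001]
force: [7.7, -0.5, -3.3]
opening: 72.6
gripper_force: 0.0
```

{"op": "jog_arm", "data": {
  "ticks": [
    [0,0,0,0,0,0,40],
    [0,0,0,0,0,0,40],
    [0,0,0,0,0,0,40],
    [0,0,0,0,0,0,40]
  ]
}}

```text
time: 1.5
position: [626.9, -79.1, 143.3]
eef_rot: [-2.222, -2.221, 0.0]
force: [4.4, 0.5, 2.4]
opening: 42.7
gripper_force: 61.1
```

{"op": "jog_arm", "data": {
  "ticks": [
    [0,0,0,0,0,0,40],
    [0,0,0,0,0,-4,40],
    [0,0,0,0,0,-8,40],
    [0,0,0,0,0,-12,40],
    [0,0,0,0,0,-12,40]
  ]
}}

```text
time: 2.0
position: [626.8, -78.9, 154.8]
eef_rot: [-2.221, -2.221, 0.001]
force: [7.8, -0.3, -11.5]
opening: 42.8
gripper_force: 62.1
```

{"op": "jog_arm", "data": {
  "ticks": [
    [0,0,0,0,0,0,40],
    [0,0,0,0,0,0,40],
    [0,0,0,0,0,0,40]
  ]
}}

```text
time: 2.3
position: [626.5, -78.9, 154.2]
eef_rot: [-2.221, -2.221, 0.001]
force: [8.3, -0.5, -11.1]
opening: 42.8
gripper_force: 62.2
```

{"op": "jog_arm", "data": {
  "ticks": [
    [0,0,0,0,0,0,40],
    [0,0,0,0,0,0,40]
  ]
}}

```text
time: 2.5
position: [626.5, -78.9, 154.2]
eef_rot: [-2.221, -2.221, 0.001]
force: [8.3, -0.3, -11.8]
opening: 42.9
gripper_force: 62.2
```

{"op": "jog_arm", "data": {
  "ticks": [
    [0,0,0,0,0,0,40],
    [0,0,0,0,0,0,40]
  ]
}}

```text
time: 2.7
position: [626.5, -78.9, 154.3]
eef_rot: [-2.221, -2.221, 0.001]
force: [7.8, 1.3, -11.7]
opening: 42.5
gripper_force: 62.2
```

{"op": "jog_arm", "data": {
  "ticks": [
    [0,0,0,0,0,4,40],
    [0,0,0,0,0,8,40],
    [0,0,0,0,0,11.5,40],
    [0,0,0,0,0,12,40],
    [0,0,0,0,0,12,85]
  ]
}}

```text
time: 3.2
position: [627.1, -79.0, 143.1]
eef_rot: [2.221, 2.221, 0.0]
force: [7.3, 0.4, -3.2]
opening: 56.2
gripper_force: 0.0
```

{"op": "jog_arm", "data": {
  "ticks": [
    [0,0,0,0,0,0,85],
    [0,0,0,0,0,0,85],
    [0,0,0,0,0,0,85],
    [0,0,0,0,0,0,85]
  ]
}}

```text
time: 3.6
position: [627.3, -79.0, 143.1]
eef_rot: [2.221, 2.221, 0.001]
force: [8.3, -0.1, -2.9]
opening: 84.8
gripper_force: 0.0
```

{"op": "jog_arm", "data": {
  "ticks": [
    [0,0,0,0,0,-45,85],
    [0,0,0,0,0,-90,85],
    [0,0,0,-50,-7,-90,85],
    [0,0,0,-100,-14,-90,85],
    [0,0,0,-150,-21,-90,85]
  ]
}}

```text
time: 4.1
position: [606.2, -229.1, 233.7]
eef_rot: [2.219, 2.222, 0.001]
force: [8.0, -0.3, -3.8]
opening: 84.9
gripper_force: 0.0
```

{"op": "jog_arm", "data": {
  "ticks": [
    [0,0,0,-50,-7,0,85],
    [0,0,0,-55,-7,0,85],
    [0,0,0,-55,-7,0,85],
    [0,0,0,-55,-7,0,85]
  ]
}}

```text
time: 4.5
position: [599.2, -283.3, 233.0]
eef_rot: [2.223, 2.22, 0.0]
force: [7.5, -0.5, -4.0]
opening: 85.1
gripper_force: 0.0
```

Run:
```python
from h import *
m=r.camera_model('wrist');im=r.capture('wrist');cv2.imwrite('pics/w2.png',im)
print(r.sense()['position'],r.sense()['force'])
print(proj(m,[[598,-284,202]]))
```

```text
[ 599.32057531 -282.97671656  233.01234341] [ 7.7515717   0.02508115 -3.42473242]
[[281.15307839 252.16258843]]
```

View pics/w2.png

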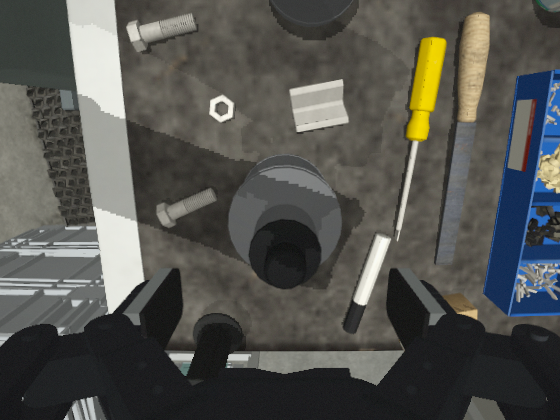

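The near jar weighs about 0.85 kg, so it is full and the far jar is the empty one. In the wrist view the far knob top is at (285,258), and bolt 1 runs from head (160,213) to tip (216,192).

Run:
```python
from h import *
m=r.camera_model('wrist')
for p,z in (((285,259),202),((285,241),178),((160,215),13),((216,192),8),((130,36),13),((196,21),8),((217,332),122)): print(p,onz(m,p,z).round(1))
im=cv2.imread('pics/w2.png')
g=im[200:300,230:340].copy();cv2.imwrite('pics/kn.png',cv2.resize(cv2.convertScaleAbs(g,alpha=3,beta=0),None,fx=5,fy=5,interpolation=cv2.INTER_CUBIC))
```

```text
(285, 259) [ 600.2 -287.6  202. ]
(285, 241) [ 600.2 -286.1  178. ]
(160, 215) [ 465.  -316.1   13. ]
(216, 192) [ 526.5 -291.9    8. ]
(130, 36) [ 451.1 -136.6   13. ]
(196, 21) [ 515.  -123.3    8. ]
(217, 332) [ 543.3 -387.5  122. ]
```

View pics/kn.png

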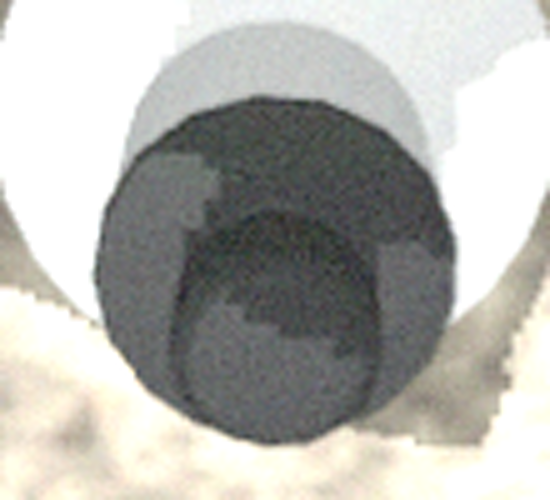

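In the crop the knob top is centred at about (280,345), which is full-picture (286,269). The flange centre is at (285,255), so the jar's y is about -292. Now I grip the knob.

Run:
```python
from h import *
m=r.camera_model('wrist')
for p,z in (((286,269),202),((285,255),178)): print(p,onz(m,p,z).round(1))
```

```text
(286, 269) [ 600.7 -293.4  202. ]
(285, 255) [ 600.2 -295.1  178. ]
```

{"op": "jog_arm", "data": {
  "ticks": [
    [0,0,0,-9,1,0,60],
    [0,0,0,-9,1,30,60],
    [0,0,0,-9,1,53,60],
    [0,0,0,-9,1,53,60],
    [0,0,0,-9,1,53,20]
  ]
}}

```text
time: 5.05
position: [600.0, -291.5, 179.1]
eef_rot: [-2.221, -2.221, 0.001]
force: [8.0, -0.2, -3.9]
opening: 46.8
gripper_force: 0.0
```

{"op": "jog_arm", "data": {
  "ticks": [
    [0,0,0,0,0,0,20],
    [0,0,0,0,0,0,20],
    [0,0,0,0,0,0,20],
    [0,0,0,0,0,0,20],
    [0,0,0,0,0,0,20]
  ]
}}

```text
time: 5.55
position: [600.6, -291.6, 180.3]
eef_rot: [2.221, 2.221, 0.0]
force: [8.2, 1.5, -2.7]
opening: 21.1
gripper_force: 58.8
```

{"op": "jog_arm", "data": {
  "ticks": [
    [0,0,0,0,0,-15,20],
    [0,0,0,0,0,-40,20],
    [0,0,0,0,0,-80,20],
    [0,0,0,0,0,-80,20],
    [0,0,0,0,0,-80,20]
  ]
}}

```text
time: 6.05
position: [600.9, -291.9, 261.5]
eef_rot: [2.22, 2.22, 0.002]
force: [6.8, -0.0, -5.0]
opening: 21.5
gripper_force: 58.7
```

{"op": "jog_arm", "data": {
  "ticks": [
    [0,0,0,40,-16,0,20],
    [0,0,0,80,-32,0,20],
    [0,0,0,120,-48,0,20],
    [0,0,0,160,-64,0,20],
    [0,0,0,200,-80,0,20]
  ]
}}

```text
time: 6.55
position: [519.6, -90.1, 260.2]
eef_rot: [2.221, 2.221, 0.001]
force: [8.6, 0.7, -3.5]
opening: 21.2
gripper_force: 58.8
```

{"op": "jog_arm", "data": {
  "ticks": [
    [0,0,0,40,-16,0,20],
    [0,0,0,80,-32,0,20],
    [0,0,0,120,-48,0,20],
    [0,0,0,160,-64,0,20],
    [0,0,0,160,-64,0,20]
  ]
}}

```text
time: 7.05
position: [454.7, 73.4, 260.5]
eef_rot: [-2.214, -2.228, -0.002]
force: [8.3, -1.2, -2.9]
opening: 21.4
gripper_force: 58.8
```

{"op": "jog_arm", "data": {
  "ticks": [
    [0,0,0.14,0,0,0,20],
    [0,0,0.28,0,0,0,20],
    [0,0,0.42,0,0,0,20],
    [0,0,0.56,0,0,0,20],
    [0,0,0.7,0,0,0,20]
  ]
}}

```text
time: 7.55
position: [456.5, 68.5, 260.3]
eef_rot: [2.852, 1.317, 0.001]
force: [7.5, 0.6, -4.1]
opening: 21.5
gripper_force: 58.8
```

{"op": "jog_arm", "data": {
  "ticks": [
    [0,0,0.14,0,0,0,20],
    [0,0,0.28,0,0,0,20],
    [0,0,0.42,0,0,0,20],
    [0,0,0.56,0,0,0,20],
    [0,0,0.7,0,0,0,20]
  ]
}}

```text
time: 8.05
position: [456.4, 68.6, 260.3]
eef_rot: [-3.131, -0.259, -0.001]
force: [8.0, -0.3, -3.7]
opening: 21.2
gripper_force: 58.8
```

{"op": "jog_arm", "data": {
  "ticks": [
    [0,0,0.14,0,0,0,20],
    [0,0,0.17,0,0,0,20],
    [0,0,0.17,0,0,0,20],
    [0,0,0.17,0,0,0,20]
  ]
}}

```text
time: 8.45
position: [456.4, 68.5, 260.3]
eef_rot: [-3.141, -0.001, -0.001]
force: [7.3, 0.2, -3.7]
opening: 21.6
gripper_force: 58.8
```

Run:
```python
from h import *
s=r.sense();print(s['joint_pos'])
cv2.imwrite('pics/s3.png',cv2.resize(r.capture('side')[100:400,150:490],None,fx=2,fy=2))
```

```text
[-2.67565723e-01  4.53419024e-02 -2.18237956e-02  2.02876415e+00
  1.12135816e-03  1.06681660e+00 -1.86002680e+00]
```

View pics/s3.png

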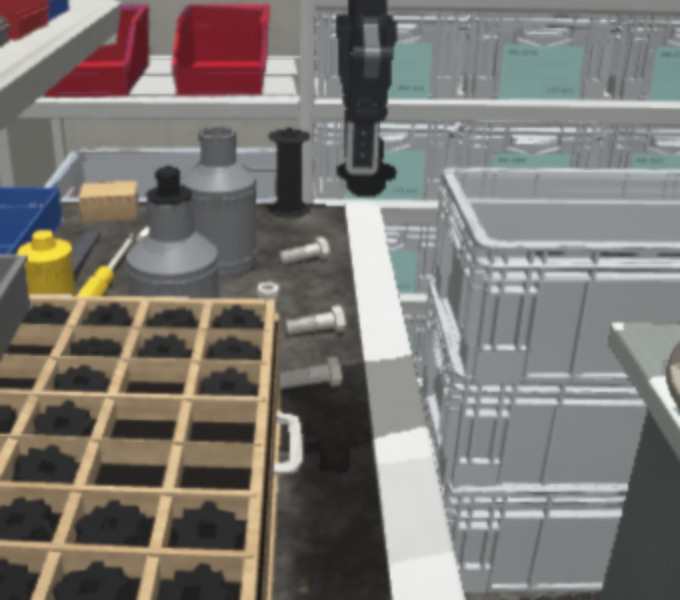

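The side view shows the lid held, the open jar standing, and a clear patch below. Lowering.

{"op": "jog_arm", "data": {
  "ticks": [
    [0,0,0,-4,0,45,20],
    [0,0,0,-4,0,90,20],
    [0,0,0,-4,0,135,20],
    [0,0,0,-4,0,180,20],
    [0,0,0,-4,0,215,20]
  ]
}}

```text
time: 9.0
position: [451.8, 68.4, 43.2]
eef_rot: [-3.142, -0.001, 0.0]
force: [8.5, 0.2, -3.8]
opening: 21.8
gripper_force: 58.8
```

{"op": "jog_arm", "data": {
  "ticks": [
    [0,0,0,0,0,10,20],
    [0,0,0,0,0,18,20],
    [0,0,0,0,0,21,20],
    [0,0,0,0,0,23,20],
    [0,0,0,0,0,23,20]
  ]
}}

```text
time: 9.5
position: [452.3, 68.5, 21.9]
eef_rot: [-3.142, -0.001, -0.0]
force: [7.5, -0.9, -4.3]
opening: 21.2
gripper_force: 58.8
```

{"op": "jog_arm", "data": {
  "ticks": [
    [0,0,0,0,0,1,20],
    [0,0,0,0,0,1,20],
    [0,0,0,0,0,1,45],
    [0,0,0,0,0,1,45],
    [0,0,0,0,0,1,45]
  ]
}}

```text
time: 10.0
position: [452.6, 68.7, 21.3]
eef_rot: [-3.141, -0.001, -0.001]
force: [7.4, 0.4, -2.6]
opening: 45.1
gripper_force: 0.0
```

{"op": "jog_arm", "data": {
  "ticks": [
    [0,0,0,0,0,1,45],
    [0,0,0,0,0,1,45],
    [0,0,0,0,0,-25,45],
    [0,0,0,0,0,-60,45],
    [0,0,0,0,0,-105,45]
  ]
}}

```text
time: 10.5
position: [451.6, 68.4, 126.6]
eef_rot: [3.141, 0.001, -0.003]
force: [8.5, 1.0, -3.4]
opening: 45.4
gripper_force: 0.0
```

Run:
```python
from h import *
s=r.sense();print(s['position'])
im=r.capture('wrist');cv2.imwrite('pics/w4.png',im);m=r.camera_model('wrist')
print(proj(m,[[452,66,42],[460,-33,13],[521,-22,8]]))
cv2.imwrite('pics/s4.png',r.capture('side'))
```

```text
[451.55409895  68.36611534 126.58308431]
[[289.33637739 223.72884178]
 [415.83693321 203.15772454]
 [406.40151247 122.42093231]]
```

View pics/w4.png

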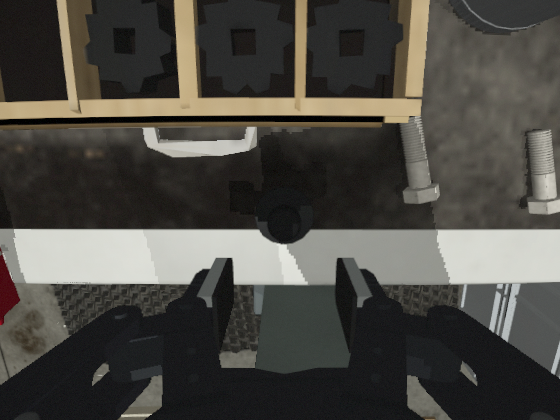

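The wrist view shows the lid standing on the bench, knob top at (286,222). Bolt 3 runs from head (421,198) to tip (411,120), and bolt 2 from head (545,208) to tip (540,130).

Run:
```python
from h import *
m=r.camera_model('wrist')
for p,z in (((286,223),42),((421,198),13),((411,121),8),((545,210),13),((540,131),8)): print(p,onz(m,p,z).round(1))
```

```text
(286, 223) [453.8  68.5  42. ]
(421, 198) [465.2 -35.5  13. ]
(411, 121) [522.6 -24.4   8. ]
(545, 210) [ 455.8 -137.9   13. ]
(540, 131) [ 516.9 -126.     8. ]
```

Run:
```python
from h import *
m=r.camera_model('wrist');print(onz(m,(423,101),116),onz(m,(423,120),116))
```

```text
[530.91410642   9.27883717 116.        ] [522.86406284   8.55564876 116.        ]
```

{"op": "jog_arm", "data": {
  "ticks": [
    [0,0,0,27,45,0,64],
    [0,0,0,50,90,0,64],
    [0,0,0,53,111,0,64],
    [0,0,0,53,111,0,64],
    [0,0,0,53,111,0,64]
  ]
}}

```text
time: 11.1
position: [505.7, -43.6, 126.0]
eef_rot: [3.141, -0.002, 0.001]
force: [7.6, -0.4, -4.3]
opening: 64.1
gripper_force: 0.0
```

{"op": "jog_arm", "data": {
  "ticks": [
    [0,0,0,0,0,45,64],
    [0,0,0,0,0,90,64],
    [0,0,0,0,0,118,64],
    [0,0,0,0,0,123,64],
    [0,0,0,0,0,123,64]
  ]
}}

```text
time: 11.6
position: [504.6, -42.5, 1.5]
eef_rot: [3.142, 0.001, -0.003]
force: [9.0, -0.4, -3.8]
opening: 64.1
gripper_force: 0.0
```

{"op": "jog_arm", "data": {
  "ticks": [
    [0,0,0,0,0,-1,10],
    [0,0,0,0,0,-1,10],
    [0,0,0,0,0,-1,10],
    [0,0,0,0,0,-1,10],
    [0,0,0,0,0,-1,10]
  ]
}}

```text
time: 12.1
position: [505.8, -42.4, 4.3]
eef_rot: [-3.142, -0.001, -0.002]
force: [7.1, 0.3, 0.2]
opening: 13.5
gripper_force: 58.5
```

{"op": "jog_arm", "data": {
  "ticks": [
    [0,0,0,0,0,0,10],
    [0,0,0,0,0,0,10],
    [0,0,0,0,0,0,10]
  ]
}}

```text
time: 12.4
position: [505.8, -42.4, 4.3]
eef_rot: [-3.141, -0.001, -0.002]
force: [7.8, -0.0, -1.0]
opening: 13.3
gripper_force: 58.5
```

{"op": "jog_arm", "data": {
  "ticks": [
    [0,0,0,0,3,-45,10],
    [0,0,0,0,6,-90,10],
    [0,0,0,0,9,-135,10],
    [0,0,0,0,9,-180,10],
    [0,0,0,0,9,-225,10]
  ]
}}

```text
time: 12.9
position: [505.2, -51.6, 231.1]
eef_rot: [-3.142, -0.001, -0.001]
force: [8.8, 0.5, -6.0]
opening: 13.3
gripper_force: 58.8
```

{"op": "jog_arm", "data": {
  "ticks": [
    [0,0,0,12,40,-40,10],
    [0,0,0,24,80,-50,10],
    [0,0,0,36,120,-50,10],
    [0,0,0,48,160,-50,10],
    [0,0,0,54,180,-50,10]
  ]
}}

```text
time: 13.4
position: [559.8, -235.3, 279.0]
eef_rot: [3.14, -0.003, 0.001]
force: [7.4, 0.2, -4.7]
opening: 13.5
gripper_force: 59.0
```

{"op": "jog_arm", "data": {
  "ticks": [
    [0,0.14,0,0,0,0,10],
    [0,0.28,0,0,0,0,10],
    [0,0.42,0,0,0,0,10],
    [0,0.56,0,0,0,0,10],
    [0,0.7,0,0,0,0,10]
  ]
}}

```text
time: 13.9
position: [559.3, -228.8, 279.0]
eef_rot: [-2.971, -0.007, -0.993]
force: [8.7, 2.0, -5.6]
opening: 13.6
gripper_force: 59.0
```

Run:
```python
from h import *
s=r.sense();print(s['position'],s['joint_pos'],s['opening'])
```

```text
[ 559.34689261 -228.80707591  279.04788998] [ 0.29805606  0.02768135  0.13158665  2.16611138 -0.66858082  0.43628152
 -0.59841246] 13.646979664288558
```

{"op": "jog_arm", "data": {
  "ticks": [
    [0,0.14,0,0,0,0,10],
    [0,0.28,0,0,0,0,10],
    [0,0.42,0,0,0,0,10],
    [0,0.56,0,0,0,0,10],
    [0,0.7,0,0,0,0,10]
  ]
}}

```text
time: 14.4
position: [561.8, -235.1, 331.0]
eef_rot: [2.812, 0.075, 1.254]
force: [7.4, 0.1, -4.4]
opening: 13.1
gripper_force: 59.0
```

Run:
```python
from h import *
s=r.sense();print(s['position'],s['joint_pos'],Ro.from_rotvec(s['eef_rot']).as_matrix().round(2))
```

```text
[ 561.83453999 -235.14426727  330.99322095] [-0.11183162 -0.10427846  0.5403535   2.25416978 -0.93241428  0.30069469
 -0.26022964] [[ 0.67  0.02  0.74]
 [ 0.07 -1.   -0.04]
 [ 0.74  0.08 -0.67]]
```

Create kin.py:
```python
import numpy as np
from scipy.spatial.transform import Rotation as Ro
from scipy.optimize import least_squares
Q=np.array([[-0.149,.426,.074,1.606,-.034,1.111,-.067],[-2.67565723e-01,4.53419024e-02,-2.18237956e-02,2.02876415,1.12135816e-03,1.06681660,-1.86002680],
[0.29805606,0.02768135,0.13158665,2.16611138,-0.66858082,0.43628152,-0.59841246],[-0.11183162,-0.10427846,0.5403535,2.25416978,-0.93241428,0.30069469,-0.26022964]])
P=np.array([[674.964,-.019,231.302],[456.4,68.5,260.3],[559.35,-228.8,279.05],[561.83,-235.14,330.99]])
V=[[-2.2202582,-2.22002033,0.003],[-3.141,-.001,-.001],[-2.971,-.007,-.993],[2.812,.075,1.254]]
def fk(q,p):
    R=np.eye(3);x=np.array([0,0,p[0]])
    off=[(0,0,0),(0,p[3],p[1]/2),(p[5],0,p[1]/2),(0,p[4],p[2]/2),(p[6],0,p[2]/2),(0,0,0),(0,0,p[7])]
    for i,(ax,o) in enumerate(zip('zyzyzyz',off)):
        R=R@Ro.from_euler(ax,q[i]).as_matrix();x=x+R@np.array(o)
    return x,R
def fit():
    return least_squares(lambda p:np.r_[np.concatenate([fk(q,p)[0]-x for q,x in zip(Q,P)]),0.001*p[5:7]],[300,400,400,50,50,0,0,250])
```

Run:
```python
from kin import *
np.set_printoptions(precision=2,suppress=True)
s=fit();print(s.x,s.fun)
for q,v in zip(Q,V):
    R=fk(q,s.x)[1];M=Ro.from_rotvec(v).as_matrix();print(R[:,2],M[:,2]);print((R.T@M).round(2).tolist())
```

```text
[ 888.63  586.95 1089.08 -218.27  325.32 -238.25  682.77  180.43] [ 13.72  42.36  24.27 -24.97 -84.95 -78.66 -28.44  76.82 -12.08  -0.68
 -37.34  66.47  -0.24   0.68]
[-0.  0. -1.] [-0. -0. -1.]
[[-0.0, -1.0, 0.0], [1.0, -0.0, -0.0], [0.0, 0.0, 1.0]]
[ 0. -0. -1.] [ 0.  0. -1.]
[[-0.0, 1.0, -0.0], [-1.0, -0.0, 0.0], [0.0, 0.0, 1.0]]
[ 0.6  -0.01 -0.8 ] [ 0.6   0.01 -0.8 ]
[[-0.0, 1.0, -0.02], [-1.0, -0.0, 0.0], [0.0, 0.02, 1.0]]
[ 0.74  0.04 -0.67] [ 0.74 -0.04 -0.67]
[[-0.14, 0.99, 0.07], [-0.99, -0.14, -0.01], [0.0, -0.07, 1.0]]
```

Add to kin.py:
```python
def rot(q,sg):
    return Ro.from_euler('ZYZYZYZ'[:3],[0,0,0]) if 0 else Ro.from_matrix(np.linalg.multi_dot([Ro.from_euler(a,s*x).as_matrix() for a,s,x in zip('zyzyzyz',sg,q)]))
```

Run:
```python
from kin import *
import itertools
np.set_printoptions(precision=3,suppress=True)
res=[]
for c in itertools.product([1,-1],repeat=5):
    sg=(c[0],1,c[1],1,c[2],1 ,c[3])
    for sh in (0,):
        C=[rot(q,sg).inv()*Ro.from_rotvec(v) for q,v in zip(Q,V)]
        e=sum((C[0].inv()*x).magnitude() for x in C[1:]);res.append((e,sg,C[0].as_matrix().round(2).tolist()))
res.sort(key=lambda t:t[0])
for x in res[:6:2]: print(x)
```

```text
(0.006367415473369352, (-1, 1, -1, 1, -1, 1, -1), [[0.0, -1.0, 0.0], [1.0, 0.0, 0.0], [-0.0, 0.0, 1.0]])
(1.3122748919406093, (1, 1, -1, 1, -1, 1, -1), [[0.29, -0.96, 0.0], [0.96, 0.29, -0.0], [-0.0, 0.0, 1.0]])
(1.346037549273867, (-1, 1, 1, 1, -1, 1, -1), [[-0.13, -0.99, -0.0], [0.99, -0.13, -0.06], [0.06, -0.01, 1.0]])
```

Create kin2.py:
```python
from kin import *
SG=np.array([-1,1,-1,1,-1,1,-1]);C=Ro.from_matrix([[0,-1,0],[1,0,0],[0,0,1]])
LO=np.array([-2.85,-.5,-1.23,.21,-1.02,.16,-2.73]);HI=np.array([2.85,2.14,1.37,2.46,4.16,2.05,2.73])
def fk2(q,p):
    R=np.eye(3);x=np.array([0,0,p[0]])
    off=[(p[5],0,0),(0,p[3],0),(p[6],0,p[1]),(0,p[4],0),(p[7],0,p[2]),(p[8],0,0),(0,0,p[9])]
    pts=[]
    for a,o,v in zip('zyzyzyz',off,SG*q):
        R=R@Ro.from_euler(a,v).as_matrix();x=x+R@np.array(o);pts.append(x)
    return x,R@C.as_matrix(),pts
p0=np.array([300,400,400,0,0,0,0,0,0,250.])
def fit2(Q,P):
    return least_squares(lambda p:np.r_[np.concatenate([fk2(q,p)[0]-x for q,x in zip(Q,P)]),0.003*(p-p0)],p0)
```

Run:
```python
from kin2 import *
np.set_printoptions(precision=2,suppress=True)
f=fit2(Q,P);p=f.x;print(p,f.fun[:12]);np.save('p.npy',p)
rng=np.random.default_rng(0)
for phi in np.arange(-2,2.1,.4):
  for head in (1,-1):
    z=np.array([np.cos(phi),np.sin(phi),0]);x=np.array([0,0,head]);y=np.cross(z,x);T=np.c_[x,y,z];t=np.array([600.5,-293,215])+5*z
    best=None
    for k in range(12):
        g=least_squares(lambda q:np.r_[(fk2(q,p)[0]-t)/100,(Ro.from_matrix(fk2(q,p)[1])*Ro.from_matrix(T).inv()).as_rotvec()],rng.uniform(LO,HI),bounds=(LO,HI))
        if best is None or g.cost<best.cost: best=g
    print(round(phi,1),head,round(best.cost,4),best.x)
```

```text
[282.03 555.1  492.56 -28.45 -35.62   0.64   0.08  -0.5    0.25 339.08] [ 0.02 -0.18 -0.01 -0.08  0.18  0.    0.   -0.06  0.03  0.    0.05 -0.02]
-2.0 1 0.0 [-0.07  0.93 -0.05  1.58  1.15  1.9   2.12]
-2.0 -1 0.0 [-0.75  1.4   1.17  1.62  0.32  1.22 -0.43]
-1.6 1 0.0 [-0.82  1.14  0.93  1.94  0.9   0.97  2.22]
-1.6 -1 0.0 [ 0.14  0.85 -0.4   1.88  1.55  1.91 -1.15]
-1.2 1 0.0 [-1.05  1.48  1.25  2.24  1.45  0.31  1.56]
-1.2 -1 0.0 [-0.75  0.94  0.72  2.23  1.62  1.   -1.5 ]
-0.8 1 0.0 [ 0.41  0.74 -0.49  2.4   2.41  1.74  1.85]
-0.8 -1 0.0 [-0.15  0.71  0.14  2.43  2.3   1.5  -1.63]
-0.4 1 0.0 [ 1.14  0.92 -0.92  2.46  3.19  1.51  2.25]
-0.4 -1 0.0 [ 1.06  0.86 -0.82  2.46  3.18  1.53 -0.98]
-0.0 1 0.0 [ 1.15  0.76 -0.54  2.35  3.86  1.25  1.77]
-0.0 -1 0.0 [ 1.15  0.76 -0.55  2.35  3.86  1.24 -1.37]
0.4 1 0.0 [0.29 0.94 0.7  2.15 4.16 1.97 1.16]
0.4 -1 0.0 [ 0.3   0.94  0.69  2.15  4.16  1.97 -1.99]
0.8 1 0.0 [ 1.47  1.04 -0.86  1.77 -1.01  1.08  0.84]
0.8 -1 0.0 [ 1.47  1.04 -0.85  1.78 -1.01  1.08 -2.3 ]
1.2 1 0.0 [ 1.06  1.   -0.38  1.47 -1.01  1.65  0.81]
1.2 -1 0.0 [ 1.24  1.08 -0.7   1.46 -0.81  1.51 -2.47]
1.6 1 0.0 [ 1.18  1.32 -1.01  1.12 -0.41  1.81  0.38]
1.6 -1 0.0 [ 0.82  1.11 -0.19  1.16 -0.93  2.05 -2.36]
2.0 1 0.0106 [ 1.09  1.44 -1.23  0.94 -0.17  2.05  0.24]
2.0 -1 0.0134 [ 1.04  1.34 -0.98  0.95 -0.32  2.05 -2.73]
```

Create sim.py:
```python
from kin2 import *
p=np.load('p.npy')
def step(q,t,T):
    g=least_squares(lambda a:np.r_[(fk2(a,p)[0]-t)/50,(Ro.from_matrix(fk2(a,p)[1])*T.inv()).as_rotvec()*3,0.01*(a-q)],q,bounds=(LO,HI));return g.x
def err(q,t,T): 
    x,R,_=fk2(q,p);return np.linalg.norm(x-t),(Ro.from_matrix(R)*T.inv()).magnitude()
```

Run:
```python
from sim import *
np.set_printoptions(precision=2,suppress=True)
D=Ro.from_matrix([[-1,0,0],[0,1,0],[0,0,-1]])   # tool x=-X
t0=np.array([560,-235,279.])
q0=least_squares(lambda a:np.r_[(fk2(a,p)[0]-t0)/50,(Ro.from_matrix(fk2(a,p)[1])*D.inv()).as_rotvec(),.01*(a-np.array([0,.2,0,1.9,0,1,1.3]))],[0,.2,0,1.9,0,1,1.3],bounds=(LO,HI)).x
print(q0,err(q0,t0,D))
for phi in (-.4,-.7,-1,-1.3):
    q=q0
    for k in range(1,9): T=D*Ro.from_euler('z',-phi*k/8); q=step(q,t0,T)
    qa=q;worst=0
    for k in range(1,12):
        Tk=T*Ro.from_euler('y',-np.pi/2*k/11);q=step(q,t0,Tk);worst=max(worst,*err(q,t0,Tk))
    for k in range(1,6):
        q=step(q,t0+(np.array([600,-293,215])-t0)*k/5,Tk);worst=max(worst,*err(q,np.array(t0+(np.array([600,-293,215])-t0)*k/5),Tk))
    print(phi,qa,q,worst,fk2(q,p)[1][:,2],fk2(q,p)[1][:,0],[x.round() for x in fk2(q,p)[2][3:6]])
```

```text
[ 0.25  0.28  0.05  1.71 -0.02  1.16  1.88] (np.float64(0.0004154299031885754), 0.00010301093752829758)
-0.4 [ 0.2   0.28  0.11  1.71 -0.03  1.15  1.49] [ 1.38  1.21 -1.23  2.46  3.24  1.43 -0.5 ] 34.00325917561834 [ 0.92 -0.39  0.  ] [ 0. -0. -1.] [array([  59., -530.,  448.]), array([ 288., -161.,  215.]), array([ 288., -161.,  215.])]
-0.7 [ 0.16  0.28  0.16  1.71 -0.05  1.15  1.21] [ 1.03  1.12 -1.15  2.42  2.88  1.91 -0.65] 9.847740006492298 [ 0.76 -0.64 -0.  ] [-0.  0. -1.] [array([ 227., -463.,  495.]), array([341., -74., 215.]), array([341., -75., 215.])]
-1 [ 0.13  0.28  0.21  1.72 -0.06  1.15  0.92] [-0.27  0.72  0.16  2.34  1.98  1.44 -1.53] 0.0004045620939053179 [ 0.54 -0.84 -0.  ] [-0.  0. -1.] [array([367.,  37., 703.]), array([417.,  -8., 215.]), array([417.,  -8., 215.])]
-1.3 [ 0.09  0.28  0.25  1.72 -0.08  1.15  0.63] [-0.46  0.79  0.33  2.15  1.57  1.34 -1.34] 0.0002088137857973615 [ 0.27 -0.96 -0.  ] [-0.  0. -1.] [array([374., 114., 681.]), array([509.,  34., 215.]), array([509.,  34., 215.])]
```

{"op": "jog_arm", "data": {
  "ticks": [
    [0,-0.14,0,0,0,0,10],
    [0,-0.28,0,0,0,0,10],
    [0,-0.42,0,0,0,0,10],
    [0,-0.56,0,0,0,0,10],
    [0,-0.7,0,0,0,0,10]
  ]
}}

```text
time: 14.9
position: [561.5, -235.8, 331.9]
eef_rot: [3.038, 0.049, 0.448]
force: [8.4, 0.9, -5.4]
opening: 13.6
gripper_force: 58.9
```

Run:
```python
from h import *
s=r.sense();print(s['position'],s['joint_pos'],Ro.from_rotvec(s['eef_rot']).as_matrix().round(2))
```

```text
[ 561.51810225 -235.78784311  331.92935013] [ 0.06397941  0.07663649  0.25899289  1.87296597 -0.06252937  0.89566884
 -1.18752795] [[ 0.96  0.02  0.29]
 [ 0.04 -1.   -0.06]
 [ 0.29  0.07 -0.96]]
```

Add to h.py:
```python
def need(t,T):
    "shift (mm) and turn (rotvec) in tool axes to reach world t, orientation T (Rotation)"
    s=r.sense();R=Ro.from_rotvec(s['eef_rot']);print('turn',(R.inv()*T).as_rotvec().round(3),'shift',R.inv().apply(np.array(t)-s['position']).round(1))
```

```text
(no output)
```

{"op": "jog_arm", "data": {
  "ticks": [
    [0,0,0,0,0,0,10],
    [0,0,0,0,0,0,10]
  ]
}}

```text
time: 15.1
position: [563.3, -233.7, 330.4]
eef_rot: [3.04, 0.056, 0.454]
force: [7.8, -0.8, -5.0]
opening: 13.2
gripper_force: 59.0
```

```bash
python3 -c "
from h import *
need([500,-80,120],Ro.from_matrix([[1,0,0],[0,-1,0],[0,0,-1]]))"
```

```text
turn [ 0.067 -0.296  0.037] shift [-114.6 -170.   172.8]
```

{"op": "jog_arm", "data": {
  "ticks": [
    [0.033,-0.15,0.018,-22,-34,35,10],
    [0.067,-0.296,0.037,-44,-68,70,10],
    [0.067,-0.296,0.037,-66,-102,105,10],
    [0.067,-0.296,0.037,-90,-136,140,10],
    [0.067,-0.296,0.037,-114,-170,172,10]
  ]
}}

```text
time: 15.6
position: [503.7, -89.2, 133.0]
eef_rot: [-3.141, 0.002, -0.002]
force: [10.0, -0.4, -4.9]
opening: 13.7
gripper_force: 59.0
```

{"op": "jog_arm", "data": {
  "ticks": [
    [0,0,0,0,0,0,10],
    [0,0,0,0,0,0,10],
    [0,0,0,0,0,0,10]
  ]
}}

```text
time: 15.9
position: [504.2, -89.9, 134.3]
eef_rot: [-3.141, 0.001, -0.002]
force: [8.4, -0.1, -4.8]
opening: 13.6
gripper_force: 59.0
```

```bash
python3 -c "
from h import *
need([500,-80,5],Ro.from_matrix([[1,0,0],[0,-1,0],[0,0,-1]]));print(r.sense()['joint_pos'])"
```

```text
turn [-0.    -0.001 -0.001] shift [ -4.4  -9.9 129.3]
[-0.09401515  0.28044033  0.16948473  2.06823883 -0.06572187  0.79674471
 -1.45649828]
```

{"op": "jog_arm", "data": {
  "ticks": [
    [0,0,0,-4,-10,45,10],
    [0,0,0,-4,-10,90,10],
    [0,0,0,-4,-10,118,10],
    [0,0,0,-4,-10,129,10],
    [0,0,0,-4,-10,129,10]
  ]
}}

```text
time: 16.4
position: [500.1, -80.1, 4.2]
eef_rot: [-3.141, 0.002, 0.0]
force: [8.4, -0.1, -5.0]
opening: 13.3
gripper_force: 61.2
```

{"op": "jog_arm", "data": {
  "ticks": [
    [0,0,0,0,0,0,40],
    [0,0,0,0,0,0,40],
    [0,0,0,0,0,0,40],
    [0,0,0,0,0,-40,40],
    [0,0,0,0,0,-85,40]
  ]
}}

```text
time: 16.9
position: [499.3, -80.2, 90.5]
eef_rot: [-3.142, 0.002, 0.003]
force: [8.5, -0.3, -2.7]
opening: 40.1
gripper_force: 0.0
```

{"op": "jog_arm", "data": {
  "ticks": [
    [0,0,-0.15,0,0,0,40],
    [0,0,-0.3,0,0,0,40],
    [0,0,-0.45,0,0,0,40],
    [0,0,-0.6,0,0,0,40],
    [0,0,-0.75,0,0,0,40]
  ]
}}

```text
time: 17.4
position: [500.6, -80.1, 90.8]
eef_rot: [2.92, 1.158, 0.003]
force: [8.0, -0.2, -3.5]
opening: 40.1
gripper_force: 0.0
```

{"op": "jog_arm", "data": {
  "ticks": [
    [0,0,-0.15,0,0,0,40],
    [0,0,-0.3,0,0,0,40],
    [0,0,-0.45,0,0,0,40],
    [0,0,-0.6,0,0,0,40],
    [0,0,-0.75,0,0,0,40]
  ]
}}

```text
time: 17.9
position: [500.5, -80.1, 90.7]
eef_rot: [2.293, 2.147, 0.003]
force: [7.8, 0.8, -3.2]
opening: 39.8
gripper_force: 0.0
```

{"op": "jog_arm", "data": {
  "ticks": [
    [0,0,-0.15,0,0,0,40],
    [0,0,-0.3,0,0,0,40],
    [0,0,-0.45,0,0,0,40],
    [0,0,-0.6,0,0,0,40],
    [0,0,-0.75,0,0,0,40]
  ]
}}

```text
time: 18.4
position: [500.5, -80.1, 90.7]
eef_rot: [1.347, 2.837, 0.002]
force: [6.8, -0.4, -3.3]
opening: 40.1
gripper_force: 0.0
```

{"op": "jog_arm", "data": {
  "ticks": [
    [0,0,-0.15,0,0,0,40],
    [0,0,-0.3,0,0,0,40],
    [0,0,-0.45,0,0,0,40],
    [0,0,-0.6,0,0,0,40],
    [0,0,-0.75,0,0,0,40]
  ]
}}

```text
time: 18.9
position: [500.5, -80.1, 90.7]
eef_rot: [0.214, 3.132, 0.001]
force: [8.3, 0.0, -3.7]
opening: 40.2
gripper_force: 0.0
```

Run:
```python
from h import *
need([500,-80,4],Ro.from_matrix([[-1,0,0],[0,1,0],[0,0,-1]]));print(r.sense()['joint_pos'])
m=r.camera_model('scene');im=r.capture('scene');cv2.imwrite('pics/s5.png',im)
```

```text
turn [ 0.001  0.002 -0.137] shift [ 0.7 -0.1 86.7]
[ 0.45030143  0.37802292 -0.49550183  2.07776165  0.26128733  0.74295766
  1.22479723]
```

{"op": "jog_arm", "data": {
  "ticks": [
    [0,0,-0.137,0,0,0,40],
    [0,0,-0.137,0,0,0,40],
    [0,0,-0.137,0,0,45,40],
    [0,0,-0.137,0,0,80,40],
    [0,0,-0.137,0,0,87,40]
  ]
}}

```text
time: 19.45
position: [498.5, -79.7, 0.4]
eef_rot: [-0.009, -3.139, -0.003]
force: [7.2, -0.2, -3.9]
opening: 40.1
gripper_force: 0.0
```

{"op": "jog_arm", "data": {
  "ticks": [
    [0,0,0,0,0,0,10],
    [0,0,0,0,0,0,10],
    [0,0,0,0,0,0,10],
    [0,0,0,0,0,0,10],
    [0,0,0,0,0,0,10]
  ]
}}

```text
time: 19.95
position: [500.5, -80.0, 3.6]
eef_rot: [0.009, 3.14, 0.002]
force: [7.2, -0.8, -5.1]
opening: 13.8
gripper_force: 58.5
```

{"op": "jog_arm", "data": {
  "ticks": [
    [0,0,0,0,0,-45,10],
    [0,0,0,0,0,-90,10],
    [0,0,0,0,0,-135,10],
    [0,0,0,0,0,-180,10],
    [0,0,0,0,0,-225,10]
  ]
}}

```text
time: 20.45
position: [500.0, -80.0, 230.6]
eef_rot: [0.009, 3.14, 0.001]
force: [9.6, -0.1, -6.0]
opening: 13.2
gripper_force: 58.9
```

```bash
python3 -c "
from h import *
need([555,-230,280],Ro.from_matrix([[-1,0,0],[0,1,0],[0,0,-1]]));print(r.sense()['joint_pos'])"
```

```text
turn [ 0.001  0.002 -0.006] shift [ -55.9 -149.6  -49.4]
[ 0.56335325  0.19721787 -0.59460584  1.95014008  0.12751685  1.02907025
  1.47709384]
```

{"op": "jog_arm", "data": {
  "ticks": [
    [0,0,0,-14,-37,-12,10],
    [0,0,0,-28,-75,-25,10],
    [0,0,0,-42,-112,-37,10],
    [0,0,0,-55,-150,-50,10],
    [0,0,0,-55,-150,-50,10]
  ]
}}

```text
time: 20.95
position: [555.2, -236.5, 279.5]
eef_rot: [0.019, 3.138, -0.002]
force: [7.9, -0.5, -4.8]
opening: 13.2
gripper_force: 58.9
```

{"op": "jog_arm", "data": {
  "ticks": [
    [0,0,0.15,0,0,0,10],
    [0,0,0.3,0,0,0,10],
    [0,0,0.45,0,0,0,10],
    [0,0,0.6,0,0,0,10],
    [0,0,0.75,0,0,0,10]
  ]
}}

```text
time: 21.45
position: [554.3, -230.6, 278.4]
eef_rot: [1.168, 2.915, 0.002]
force: [7.7, 0.6, -5.4]
opening: 13.6
gripper_force: 59.0
```

{"op": "jog_arm", "data": {
  "ticks": [
    [0,0,0.15,0,0,0,10],
    [0,0,0.3,0,0,0,10],
    [0,0,0.35,0,0,0,10],
    [0,0,0.35,0,0,0,10]
  ]
}}

```text
time: 21.85
position: [554.4, -230.5, 278.5]
eef_rot: [1.652, 2.671, 0.002]
force: [7.4, -0.1, -4.8]
opening: 13.5
gripper_force: 59.0
```

{"op": "jog_arm", "data": {
  "ticks": [
    [0,-0.14,0,0,0,0,10],
    [0,-0.28,0,0,0,0,10],
    [0,-0.42,0,0,0,0,10],
    [0,-0.56,0,0,0,0,10],
    [0,-0.7,0,0,0,0,10]
  ]
}}

```text
time: 22.35
position: [554.0, -230.1, 279.0]
eef_rot: [1.323, 2.144, -0.469]
force: [6.8, -1.7, -6.1]
opening: 13.8
gripper_force: 59.0
```

```bash
python3 -c "
from h import *
s=r.sense();print(s['joint_pos'],Ro.from_rotvec(s['eef_rot']).as_matrix().round(2))"
```

```text
[ 0.24271598  0.12073275 -0.31883293  2.08706661  0.92085783  0.87675457
 -0.19634082] [[-0.35  0.89  0.28]
 [ 0.69  0.45 -0.56]
 [-0.63  0.   -0.78]]
```

Working as predicted (q5 is increasing). Continuing the tilt.

{"op": "jog_arm", "data": {
  "ticks": [
    [0,-0.14,0,0,0,0,10],
    [0,-0.28,0,0,0,0,10],
    [0,-0.42,0,0,0,0,10],
    [0,-0.56,0,0,0,0,10],
    [0,-0.7,0,0,0,0,10]
  ]
}}

```text
time: 22.85
position: [554.1, -229.6, 278.9]
eef_rot: [0.959, 1.556, -0.792]
force: [7.5, -1.7, -6.3]
opening: 13.6
gripper_force: 59.1
```

{"op": "jog_arm", "data": {
  "ticks": [
    [0,-0.14,0,0,0,0,10],
    [0,-0.19,0,0,0,0,10],
    [0,-0.19,0,0,0,0,10],
    [0,-0.19,0,0,0,0,10]
  ]
}}

```text
time: 23.25
position: [553.7, -230.6, 276.5]
eef_rot: [0.861, 1.4, -0.863]
force: [7.6, 0.6, -4.9]
opening: 13.2
gripper_force: 59.1
```

Run:
```python
from h import *
s=r.sense();R=Ro.from_rotvec(s['eef_rot']).as_matrix();print(s['joint_pos'],R.round(2))
a=np.arctan2(R[1,2],R[0,2]);z=np.array([np.cos(a),np.sin(a),0]);x=np.array([0,0,-1.]);T=Ro.from_matrix(np.c_[x,np.cross(z,x),z])
need(np.array([600.5,-293,250])+5*z,T);print(a)
cv2.imwrite('pics/sc6.png',r.capture('scene'));cv2.imwrite('pics/si6.png',r.capture('side'))
```

```text
[-0.09325456  0.55439787 -0.28031659  2.34572154  1.73372165  1.67244249
 -1.2893928 ] [[-0.01  0.89  0.45]
 [ 0.    0.45 -0.89]
 [-1.   -0.   -0.01]]
turn [ 0.    -0.005  0.004] shift [26.  14.1 81.8]
-1.1071367366467793
```

Add to h.py:
```python
def tool_at(a,up,tipx=-1):
    z=np.array([np.cos(a)*np.cos(up),np.sin(a)*np.cos(up),np.sin(up)]);y=np.array([-np.sin(a),np.cos(a),0])
    x=np.cross(y,z); return (Ro.from_matrix(np.c_[x,y,z]),z)
```

Run:
```python
from h import *
T,z=tool_at(-1.107,0.08);print(T.as_matrix().round(2))
need(np.array([600.5,-293,237])+5.6*z,T)
```

```text
[[ 0.04  0.89  0.45]
 [-0.07  0.45 -0.89]
 [-1.    0.    0.08]]
turn [-0.    -0.085  0.003] shift [39.3 14.2 82.3]
```

{"op": "jog_arm", "data": {
  "ticks": [
    [0,-0.04,0,5,7,40,10],
    [0,-0.085,0,10,14,82,10],
    [0,-0.085,0,39,14,82,10],
    [0,-0.085,0,39,14,82,10],
    [0,-0.085,0,39,14,82,10]
  ]
}}

```text
time: 23.85
position: [602.5, -298.4, 236.9]
eef_rot: [0.817, 1.326, -0.89]
force: [7.8, 0.8, -4.5]
opening: 13.6
gripper_force: 59.1
```

Run:
```python
from h import *
T,z=tool_at(-1.107,0.08)
need(np.array([600.5,-293,237])+5.6*z,T)
for n in ('scene','side'):
    im=r.capture(n);cv2.imwrite(f'pics/{n}7.png',im);m=r.camera_model(n);g=cv2.cvtColor(im,cv2.COLOR_BGR2GRAY)
    e=proj(m,[[600.5,-293,189],[600.5,-293,174],[600.5,-293,220]]);print(n,e.round(1).tolist())
    u,v=e[0].round().astype(int);
    for j in range(v-16,v+22): print(j,' '.join(f'{x//10:2d}' for x in g[j,u-16:u+17]))
```

```text
turn [-0.001 -0.     0.004] shift [-0.6  0.7 -0.1]
scene [[277.7, 163.0], [277.7, 168.5], [277.6, 151.3]]
147 11 10 10 10 10 11 11 10 10 11 11 11 11 11 12 12 12 12 12 12 12 12 12 12 12 12 12 12 12 12 12 12 12
148  9  8  8  7  8 10 10 10 10 11 11 11 11 11 12 12 12 12 12 12 12 12 12 12 12 12 12 12 12 12 12 12 12
149  8  8  7  6  7  8  9 10 10 11 11 11 11 11 12 12 12 12 12 12 12 12 12 12 12 12 12 12 12 12 12 12 12
150  7  7  7  6  6  6  8 10 11 11 11 11 11 11 12 12 12 12 12 12 12 12 12 12 12 12 12 12 12 12 12 12 12
151  7  6  6  5  5  6  8 10 10 11 11 11 11 12 12 12 12 12 12 12 12 12 12 12 12 12 12 12 12 12 12 12 12
152  6  6  5  5  5  6  8 10 11 11 11 11 11 12 12 12 12 12 12 12 12 12 12 12 12 12 12 12 12 12 12 12 12
153  5  5  5  5  5  6  9 10 11 11 11 11 12 12 12 12 12 12 12 12 12 12 12 12 12 12 12 12 12 12 12 12 12
154  5  5  5  5  5  7  9 10 11 11 11 11 12 12 12 12 12 12 12 12 12 12 12 12 12 12 12 12 12 12 12 12 12
155  5  5  5  5  6  7  9 10 11 11 11
[... 6321 characters left out ...]
8 18 17 12  8  8  8  8  8  8  8  8  9  9  9  9  9  8  7  7  7 11  8  5  7  9  9  9
175 18 19 19 18 18 18 18 18 12  8  8  8  8  8  8  8  8  9  9  9  9  9  8  7  7  9 16 11  6  7  9  9  9
176 15 15 15 15 15 15 15 14 11  8  8  8  8  8  8  8  8  9  9  9  9  9  8  8  7  8 14 10  6  7  9  9  8
177 13 13 13 14 13 13 14 13 10  8  8  8  8  8  8  8  8  8  9  9  9  9  8  8  7  8 12 10  7  7  8  9  8
178 13 13 13 13 13 13 13 13 10  8  8  8  8  8  8  8  8  8  9  9  9  9  8  8  7  8 12 13  8  6  8  9  8
179 13 13 13 13 13 13 13 13 10  8  8  8  8  8  8  8  8  8  9  9  9  9  8  8  7  8 12 13  8  6  7  9  8
180 13 13 13 13 13 13 13 12  9  8  8  8  8  8  8  8  8  8  9  9  9  9  8  8  7  8 11 13 10  7  7  9  9
```

Run:
```python
from h import *
m=r.camera_model('wrist');im=r.capture('wrist');cv2.imwrite('pics/w8.png',im);g=cv2.cvtColor(im,cv2.COLOR_BGR2GRAY)
T,z=tool_at(-1.107,0)
y=np.array([-z[1],z[0],0]);c=np.array([600.5,-293,0])
for zz in (205,194,185,165,150,145):
    a=proj(m,[c+[0,0,zz],c+[0,0,zz]+10*y,c+[0,0,zz]+10*z])
    u,v=a[0].round().astype(int);print(zz,a.round(1).tolist(),(u,v))
    if 0<=v<420: print(' '.join(str(x//10) for x in g[v,u-80:u+81:2]))
u=int(proj(m,[c+[0,0,185]])[0,0]);print('col',u,' '.join(str(x//10) for x in g[::4,u]))
```

```text
205 [[284.2, 211.8], [309.1, 211.9], [284.2, 203.9]] (np.int64(284), np.int64(212))
13 13 13 13 13 13 13 13 13 13 13 13 13 13 13 13 12 12 10 9 7 6 6 6 5 3 3 4 4 3 7 10 11 11 11 11 12 12 12 12 13 12 12 12 12 12 12 11 11 10 9 4 5 4 4 4 4 6 11 11 11 11 11 11 12 13 11 10 11 11 11 11 11 11 11 11 11 11 11 11 11
194 [[284.2, 185.3], [309.9, 185.3], [284.3, 178.9]] (np.int64(284), np.int64(185))
10 10 11 11 12 12 12 13 13 13 13 13 12 12 12 11 11 10 10 10 10 10 10 11 11 11 10 10 11 11 11 12 12 12 12 13 13 13 13 12 12 12 12 13 12 12 11 12 12 11 11 10 10 11 11 11 11 11 10 11 11 11 11 11 11 11 13 13 12 11 14 14 14 14 14 14 14 14 12 14 14
185 [[284.3, 162.5], [310.5, 162.6], [284.3, 157.5]] (np.int64(284), np.int64(162))
12 12 11 11 11 11 11 12 12 11 11 11 11 11 11 11 11 11 11 11 11 11 11 11 11 11 12 12 13 13 13 14 13 13 13 13 11 12 13 13 11 11 11 11 11 11 11 11 11 11 11 11 11 11 11 11 11 11 11 11 11 11 11 11 11 11 13 13 13 12 11 11 11 11 11 11 11 11 11 11 11
165 [[284.5, 108.2], [312.0, 108.3], [284.5, 106.7]] (np.int64(284), np.int64(108))
12 12 12 12 12 12 12 12 6 7 7 7 7 7 7 7 7 7 7 8 8 8 8 8
[... 211 characters left out ...]
12 12 11 5 4 6 7 7 7 7 7 7 7 7 7 7 7 8 8 8 8 8 8 8 8 9 8 9 9 9 9 9 9 9 9 9 9 9 9 9 9 9 9 9 8 9 8 8 8 8 7 8 8 8 8 8 8 7 7 7 7 7 7 7 7 7 7 7 12 12 12 11 11 11 11 11 11 11 11 11
145 [[284.7, 48.7], [313.6, 48.8], [284.7, 51.5]] (np.int64(285), np.int64(49))
5 11 11 11 4 3 7 7 7 7 7 7 7 7 7 8 7 8 7 8 8 8 8 8 8 8 9 8 9 9 9 9 9 9 9 9 9 9 9 9 9 9 9 9 9 9 8 8 8 8 8 8 8 8 8 8 7 7 7 7 7 7 7 7 7 7 7 7 6 12 12 12 11 11 11 11 11 11 11 11 11
col 284 15 11 9 9 9 9 9 9 9 9 9 9 9 9 9 9 9 9 9 9 9 9 9 9 9 9 9 9 9 9 9 9 9 9 10 11 11 11 11 11 11 11 10 10 9 10 12 12 11 12 12 12 13 13 13 13 13 13 14 14 13 12 12 11 11 14 12 11 11 11 11 11 11 11 12 12 11 11 12 12 9 6 4 5 5 11 11 11 9 7 7 7 7 11 3 2 2 3 3 2 2 2 3 2 2
```

{"op": "jog_arm", "data": {
  "ticks": [
    [0,0,0,0,-1.5,0,10],
    [0,0,0,6,-1.5,-0.5,10],
    [0,0,0,12,-1.5,-1,10],
    [0,0,0,18,-1.5,-1.5,10],
    [0,0,0,18,-1.5,-1.5,10]
  ]
}}

```text
time: 24.5
position: [601.2, -298.7, 219.4]
eef_rot: [0.817, 1.325, -0.889]
force: [8.0, 0.9, -4.3]
opening: 13.3
gripper_force: 59.1
```

{"op": "jog_arm", "data": {
  "ticks": [
    [0,0,0,4,0,-0.3,10],
    [0,0,0,8,0,-0.6,10],
    [0,0,0,12,0,-1,10],
    [0,0,0,15,0,-1.2,10],
    [0,0,0,15,0,-1.2,10]
  ]
}}

```text
time: 25.0
position: [601.2, -298.8, 204.6]
eef_rot: [0.817, 1.325, -0.889]
force: [8.2, 0.9, -5.3]
opening: 13.1
gripper_force: 59.1
```

{"op": "jog_arm", "data": {
  "ticks": [
    [0,0,0,0,0,0,40],
    [0,0,0,0,0,0,40],
    [0,0,0,0,0,0,40],
    [0,0,0,0,0,0,40],
    [0,0,0,-30,0,2,40]
  ]
}}

```text
time: 25.5
position: [601.0, -298.3, 232.4]
eef_rot: [0.816, 1.329, -0.891]
force: [8.9, 0.1, -3.2]
opening: 40.0
gripper_force: 0.0
```

Run:
```python
from h import *
m=r.camera_model('wrist');g=cv2.cvtColor(r.capture('wrist'),cv2.COLOR_BGR2GRAY)
c=np.array([599,-294,0])
for zz in (205,185,165):
    u,v=proj(m,[c+[0,0,zz]])[0].round().astype(int);print(zz,u,v,' '.join(str(x//10) for x in g[v,u-80:u+81:2]))
T=Ro.from_matrix([[-1,0,0],[0,1,0],[0,0,-1]]); print(r.sense()['joint_pos'])
```

```text
205 284 223 6 5 5 6 5 6 5 6 6 5 5 6 6 6 6 6 6 6 6 5 6 6 6 6 6 3 4 3 4 3 7 4 4 4 4 4 4 5 6 8 8 9 10 11 8 3 3 4 4 4 4 4 4 5 8 11 11 11 11 11 11 11 11 11 12 13 13 11 11 11 11 11 11 11 11 11 11 11 11 11 11
185 284 175 13 13 13 13 12 12 11 10 10 10 11 10 10 10 10 10 10 10 10 10 11 11 10 10 10 10 10 10 10 11 10 10 10 10 10 10 10 10 10 10 10 11 11 11 11 11 11 11 11 11 11 11 11 11 11 11 11 11 11 11 11 11 11 11 11 11 13 13 13 12 11 11 11 11 11 11 11 11 11 11 11
165 284 123 13 13 12 12 13 12 12 13 13 13 13 12 7 7 8 7 7 8 8 8 8 8 8 8 8 8 8 9 9 9 9 9 9 9 9 9 9 9 9 8 9 9 9 9 9 9 8 8 9 9 9 9 9 9 9 9 9 9 9 9 9 9 8 8 8 8 8 8 8 7 7 7 6 11 11 11 11 11 11 11 11
[-0.01033494  0.72737682 -0.16442319  2.25002244  1.93012639  1.69795409
 -1.37043135]
```

{"op": "jog_arm", "data": {
  "ticks": [
    [0,0.14,0,-15,-3,-40,40],
    [0,0.28,0,-25,-6,-80,40],
    [0,0.42,0,-30,-9,-120,40],
    [0,0.56,0,-30,-12,-160,40],
    [0,0.7,0,-30,-13,-190,40]
  ]
}}

```text
time: 26.05
position: [503.3, -128.9, 250.5]
eef_rot: [1.187, 1.928, -0.607]
force: [8.0, -1.9, -4.5]
opening: 40.0
gripper_force: 0.0
```

{"op": "jog_arm", "data": {
  "ticks": [
    [0,0.14,0,0,0,0,40],
    [0,0.28,0,0,0,0,40],
    [0,0.42,0,0,0,0,40],
    [0,0.56,0,0,0,0,40],
    [0,0.7,0,0,0,0,40]
  ]
}}

```text
time: 26.55
position: [504.4, -132.1, 251.4]
eef_rot: [1.528, 2.473, -0.204]
force: [6.1, 0.7, -4.1]
opening: 40.5
gripper_force: 0.0
```

Run:
```python
from h import *
D=Ro.from_matrix([[-1,0,0],[0,1,0],[0,0,-1]])
need([500,-126,100],Ro.from_euler('z',.215)*D);print(r.sense()['joint_pos'])
```

```text
turn [-0.176  0.228 -1.314] shift [ 47.1  -1.4 144.1]
[ 0.31972153  0.09515239 -0.36525611  2.02744785  0.34498201  0.94106469
  0.22889038]
```

{"op": "jog_arm", "data": {
  "ticks": [
    [-0.018,0.023,-0.131,9,0,28,40],
    [-0.035,0.046,-0.263,18,0,56,40],
    [-0.053,0.068,-0.394,28,0,84,40],
    [-0.07,0.091,-0.526,38,0,112,40],
    [-0.088,0.114,-0.657,47,-1,144,40]
  ]
}}

```text
time: 27.05
position: [499.5, -127.0, 98.0]
eef_rot: [0.657, 2.947, -0.118]
force: [8.0, -0.2, -3.1]
opening: 40.2
gripper_force: 0.0
```

Run:
```python
from h import *
D=Ro.from_matrix([[-1,0,0],[0,1,0],[0,0,-1]])
need([500,-126,100],Ro.from_euler('z',.215)*D)
```

```text
turn [-0.092  0.113 -0.653] shift [-0.3  1.  -2. ]
```

{"op": "jog_arm", "data": {
  "ticks": [
    [-0.018,0.023,-0.131,0,0,0,40],
    [-0.036,0.046,-0.262,0,0,0,40],
    [-0.054,0.068,-0.393,0,0,0,40],
    [-0.073,0.09,-0.524,0,0,0,40],
    [-0.092,0.113,-0.653,0,0,0,40]
  ]
}}

```text
time: 27.55
position: [499.2, -127.5, 98.7]
eef_rot: [0.337, -3.123, -0.0]
force: [7.6, -1.0, -3.1]
opening: 40.0
gripper_force: 0.0
```

{"op": "jog_arm", "data": {
  "ticks": [
    [0,0,0,0,0,0,40],
    [0,0,0,0,0,0,40]
  ]
}}

```text
time: 27.75
position: [499.4, -127.6, 98.5]
eef_rot: [0.328, -3.124, 0.0]
force: [6.9, -0.1, -3.7]
opening: 39.9
gripper_force: 0.0
```

Run:
```python
from h import *
D=Ro.from_matrix([[-1,0,0],[0,1,0],[0,0,-1]])
need([500,-126,4],Ro.from_euler('z',.215)*D)
m=r.camera_model('wrist');g=cv2.cvtColor(r.capture('wrist'),cv2.COLOR_BGR2GRAY)
h,t=np.array([453,-136,13.]),np.array([515.5,-122.5,8])
P=proj(m,[h,t]);print(P.round(1).tolist())
M=cv2.getRotationMatrix2D(tuple(P[0]),0,1)
for f in (0.3,.5,.7,.9):
    c=h+(t-h)*f;n=np.array([-.213,.977,0])
    l=proj(m,[c+n*k for k in range(-20,21)]);print(f,' '.join(str(g[min(max(int(round(y)),0),419),min(max(int(round(x)),0),559)]//10) for x,y in l))
l=proj(m,[h+(t-h)/62*k for k in range(-15,78)]);print('ax',' '.join(str(g[min(max(int(round(y)),0),419),min(max(int(round(x)),0),559)]//10) for x,y in l))
```

```text
turn [-0.    -0.    -0.006] shift [-0.9  1.4 94.5]
[[285.9, 150.1], [286.1, 241.1]]
0.3 5 5 5 5 5 5 5 5 5 5 5 5 10 11 12 12 12 12 13 14 13 13 13 12 12 10 10 6 4 4 4 6 8 7 7 7 6 6 6 6 6
0.5 5 5 5 5 5 5 5 5 5 5 5 6 9 10 11 11 11 11 12 11 11 11 11 11 9 9 8 8 4 4 4 4 4 5 7 7 7 7 7 7 7
0.7 4 4 4 4 4 4 4 4 4 4 5 5 6 10 11 10 10 11 11 12 11 10 9 9 9 9 9 8 4 4 4 4 4 4 4 4 4 4 4 4 4
0.9 4 4 4 4 4 4 4 4 3 4 4 3 8 9 9 9 9 9 9 9 9 9 10 10 9 9 8 8 4 4 4 4 4 4 4 4 4 6 8 9 8
ax 4 3 4 4 4 4 4 4 3 4 3 4 4 9 9 9 12 12 13 13 13 13 13 13 13 12 12 14 14 13 13 13 13 13 13 13 13 13 13 13 12 12 12 12 12 11 11 10 12 10 11 10 11 10 11 11 11 11 11 10 11 10 10 9 9 9 10 9 9 9 9 9 9 9 10 9 9 4 4 4 4 4 4 4 3 4 4 4 4 4 4 4 4
```

{"op": "jog_arm", "data": {
  "ticks": [
    [0,0,0,-1,1,45,40],
    [0,0,0,-1,1,85,40],
    [0,0,0,-1,1,94.5,40],
    [0,0,0,-1,1,94.5,40],
    [0,0,0,-1,1,94.5,10]
  ]
}}

```text
time: 28.3
position: [499.7, -125.9, 3.4]
eef_rot: [0.329, -3.123, -0.0]
force: [7.8, -0.2, -4.9]
opening: 26.8
gripper_force: 0.0
```

{"op": "jog_arm", "data": {
  "ticks": [
    [0,0,0,0,0,0,10],
    [0,0,0,0,0,0,10],
    [0,0,0,0,0,0,10]
  ]
}}

```text
time: 28.6
position: [500.0, -126.1, 4.1]
eef_rot: [0.329, -3.124, 0.001]
force: [6.6, 0.2, -4.3]
opening: 13.2
gripper_force: 58.4
```

{"op": "jog_arm", "data": {
  "ticks": [
    [0,0,0.1,0,0,-45,10],
    [0,0,0.25,0,0,-90,10],
    [0,0,0.4,0,0,-135,10],
    [0,0,0.55,0,0,-180,10],
    [0,0,0.7,0,0,-225,10]
  ]
}}

```text
time: 29.1
position: [499.9, -125.8, 231.1]
eef_rot: [0.771, 3.045, -0.001]
force: [8.9, -1.2, -5.9]
opening: 13.3
gripper_force: 58.9
```

Run:
```python
from h import *
need(np.array([555,-230,285]),Ro.from_euler('z',-1.107)*Ro.from_matrix([[-1,0,0],[0,1,0],[0,0,-1]]));print(r.sense()['joint_pos'])
```

```text
turn [-0.     0.001  0.611] shift [-98.1 -65.4 -53.8]
[ 0.56642021  0.20193457 -0.50204557  1.93443632  0.11321861  1.03214778
  1.08931166]
```

{"op": "jog_arm", "data": {
  "ticks": [
    [0,0,0.13,-20,-13,-15,10],
    [0,0,0.26,-40,-26,-30,10],
    [0,0,0.39,-60,-39,-45,10],
    [0,0,0.52,-80,-52,-54,10],
    [0,0,0.61,-98,-65,-54,10]
  ]
}}

```text
time: 29.6
position: [557.0, -230.7, 284.5]
eef_rot: [1.649, 2.672, -0.001]
force: [7.6, 0.0, -5.3]
opening: 13.1
gripper_force: 58.9
```

{"op": "jog_arm", "data": {
  "ticks": [
    [0,-0.14,0,0,0,0,10],
    [0,-0.28,0,0,0,0,10],
    [0,-0.42,0,0,0,0,10],
    [0,-0.56,0,0,0,0,10],
    [0,-0.7,0,0,0,0,10]
  ]
}}

```text
time: 30.1
position: [555.9, -228.8, 283.6]
eef_rot: [1.313, 2.144, -0.471]
force: [6.6, -1.9, -5.0]
opening: 13.7
gripper_force: 58.9
```

{"op": "jog_arm", "data": {
  "ticks": [
    [0,-0.14,0,0,0,0,10],
    [0,-0.28,0,0,0,0,10],
    [0,-0.42,0,0,0,0,10],
    [0,-0.56,0,0,0,0,10],
    [0,-0.7,0,0,0,0,10]
  ]
}}

```text
time: 30.6
position: [555.8, -228.4, 283.4]
eef_rot: [0.951, 1.555, -0.792]
force: [7.7, -2.2, -6.8]
opening: 13.4
gripper_force: 59.0
```

Run:
```python
from h import *
T,z=tool_at(-1.107,0.08)
need(np.array([601.2,-298.8,237]),T);print(r.sense()['joint_pos'])
```

```text
turn [ 0.009 -0.263  0.001] shift [30.5  8.3 90.4]
[-0.014339    0.40274882 -0.35495701  2.33010547  1.66753877  1.47431213
 -1.12278687]
```

{"op": "jog_arm", "data": {
  "ticks": [
    [0,-0.13,0,5,3,35,10],
    [0,-0.263,0,12,6,70,10],
    [0,-0.263,0,30,8,90,10],
    [0,-0.263,0,30,8,90,10],
    [0,-0.263,0,30,8,90,10]
  ]
}}

```text
time: 31.1
position: [599.6, -300.8, 234.1]
eef_rot: [0.815, 1.335, -0.885]
force: [7.6, 0.3, -5.1]
opening: 13.2
gripper_force: 59.0
```

Run:
```python
from h import *
T,z=tool_at(-1.107,0.08)
need(np.array([601.2,-298.8,237]),T)
m=r.camera_model('wrist');g=cv2.cvtColor(r.capture('wrist'),cv2.COLOR_BGR2GRAY)
c=np.array([599,-294,0])
for zz in (205,192,165,155):
    u,v=proj(m,[c+[0,0,zz]])[0].round().astype(int);print(zz,u,v,' '.join(str(x//10) for x in g[v,u-80:u+81:2]))
```

```text
turn [ 0.005 -0.008  0.006] shift [-3.   2.3 -0.8]
205 289 221 8 7 6 7 6 6 6 6 5 6 6 6 6 6 6 6 5 6 6 6 6 5 4 4 4 3 4 5 9 10 12 12 13 13 13 13 13 13 12 13 13 13 13 12 11 12 11 8 4 4 4 4 3 5 7 11 11 11 11 11 11 12 13 13 13 11 11 11 11 11 11 11 11 11 11 11 11 11 11 11 11
192 290 190 13 13 12 12 12 11 11 10 10 10 10 10 10 10 10 10 10 10 10 11 11 11 11 11 11 11 11 11 12 13 13 13 12 12 12 12 13 13 12 12 12 12 13 12 11 11 11 10 11 11 11 11 11 11 10 12 12 12 12 12 12 12 12 13 13 12 11 10 14 14 14 14 14 14 14 14 13 14 15 13 14
165 291 118 13 13 12 12 12 13 13 12 12 12 12 12 7 7 7 7 7 7 7 7 8 7 8 8 8 8 8 8 9 9 9 9 9 9 9 8 9 9 9 8 8 9 9 9 9 9 9 8 8 8 8 8 8 8 8 8 8 8 8 8 8 8 8 8 8 7 7 7 8 7 7 7 7 10 11 11 11 11 11 11 11
155 291 90 12 6 4 3 3 4 4 4 4 4 7 6 7 7 7 7 7 7 8 8 8 8 8 8 8 8 8 9 8 8 9 9 9 9 9 9 9 9 9 9 9 9 9 9 9 9 9 9 8 8 8 8 8 8 8 8 8 8 8 8 8 8 8 7 8 7 7 7 7 8 8 7 7 7 11 11 11 11 11 11 11
```

```bash
python3 -c "
from h import *
T,z=tool_at(-1.107,0.08)
need(np.array([603,-298.3,225]),T)"
```

```text
turn [ 0.005 -0.007  0.005] shift [ 9.6  4.  -1.2]
```

{"op": "jog_arm", "data": {
  "ticks": [
    [0.005,-0.007,0.005,0,4,0,10],
    [0.005,-0.007,0.005,4,4,-0.5,10],
    [0.005,-0.007,0.005,9.6,4,-1.2,10],
    [0.005,-0.007,0.005,9.6,4,-1.2,10],
    [0.005,-0.007,0.005,9.6,4,-1.2,10]
  ]
}}

```text
time: 31.65
position: [603.1, -297.9, 225.8]
eef_rot: [0.818, 1.323, -0.885]
force: [7.4, -0.4, -5.1]
opening: 13.2
gripper_force: 59.0
```

{"op": "jog_arm", "data": {
  "ticks": [
    [0,0,0,5,0,-0.4,10],
    [0,0,0,10,0,-0.8,10],
    [0,0,0,15,0,-1.2,10],
    [0,0,0,20,0,-1.6,10],
    [0,0,0,20,0,-1.6,10]
  ]
}}

```text
time: 32.15
position: [603.1, -298.0, 205.3]
eef_rot: [0.818, 1.324, -0.885]
force: [8.5, -0.7, -4.7]
opening: 13.4
gripper_force: 59.0
```

```bash
python3 -c "
from h import *
T,z=tool_at(-1.107,0.08)
need(np.array([603,-298.3,205]),T)"
```

```text
turn [ 0.    -0.    -0.001] shift [ 0.3 -0.2  0.2]
```

{"op": "jog_arm", "data": {
  "ticks": [
    [0,0,0,0,0,0,40],
    [0,0,0,0,0,0,40],
    [0,0,0,0,0,0,40],
    [0,0,0,0,0,0,40],
    [0,0,0,-40,0,3,40]
  ]
}}

```text
time: 32.65
position: [602.8, -297.6, 241.3]
eef_rot: [0.816, 1.331, -0.888]
force: [8.4, -0.4, -3.9]
opening: 40.5
gripper_force: 0.0
```

{"op": "jog_arm", "data": {
  "ticks": [
    [0,0.14,0,-20,-20,-9,40],
    [0,0.28,0,-20,-40,-18,40],
    [0,0.42,0,-20,-60,-27,40],
    [0,0.56,0,-20,-80,-36,40],
    [0,0.7,0,-20,-96,-43,40]
  ]
}}

```text
time: 33.15
position: [497.0, -299.8, 263.9]
eef_rot: [1.185, 1.921, -0.605]
force: [6.6, -2.7, -6.3]
opening: 40.2
gripper_force: 0.0
```

{"op": "jog_arm", "data": {
  "ticks": [
    [0,0.14,0,0,0,0,40],
    [0,0.28,0,0,0,0,40],
    [0,0.42,0,0,0,0,40],
    [0,0.56,0,0,0,0,40],
    [0,0.7,0,0,0,0,40]
  ]
}}

```text
time: 33.65
position: [496.5, -301.7, 262.9]
eef_rot: [1.462, 2.354, -0.323]
force: [7.5, -0.1, -3.9]
opening: 40.0
gripper_force: 0.0
```

Run:
```python
from h import *
D=Ro.from_matrix([[-1,0,0],[0,1,0],[0,0,-1]])
need([498,-303,130],Ro.from_euler('z',.36)*D);print(r.sense()['joint_pos'])
```

```text
turn [-0.316  0.335 -1.448] shift [ 52.6   1.9 122.1]
[ 0.44926399  0.10076598 -0.21620194  2.03250654  0.49249091  0.80000636
  0.38642375]
```

{"op": "jog_arm", "data": {
  "ticks": [
    [-0.029,0.03,-0.132,10,0,24,40],
    [-0.057,0.061,-0.263,20,0,48,40],
    [-0.086,0.091,-0.395,30,1,72,40],
    [-0.115,0.122,-0.527,40,1,96,40],
    [-0.144,0.152,-0.658,52,2,122,40]
  ]
}}

```text
time: 34.15
position: [497.8, -305.0, 128.9]
eef_rot: [0.626, 2.861, -0.202]
force: [7.6, -0.3, -3.6]
opening: 39.9
gripper_force: 0.0
```

{"op": "jog_arm", "data": {
  "ticks": [
    [-0.029,0.03,-0.132,0,0,0,40],
    [-0.057,0.061,-0.263,0,0,0,40],
    [-0.086,0.091,-0.395,0,0,0,40],
    [-0.115,0.122,-0.527,0,0,0,40],
    [-0.144,0.152,-0.658,0,0,0,40]
  ]
}}

```text
time: 34.65
position: [497.5, -305.1, 129.5]
eef_rot: [-0.357, 3.087, -0.04]
force: [7.3, -0.0, -3.6]
opening: 39.9
gripper_force: 0.0
```

```bash
python3 -c "
from h import *
D=Ro.from_matrix([[-1,0,0],[0,1,0],[0,0,-1]])
need([498,-303,110],Ro.from_euler('z',.36)*D);print(r.sense()['joint_pos'])"
```

```text
turn [-0.031  0.029 -0.13 ] shift [-0.3  2.6 19.4]
[ 0.83510888  0.41237078 -0.49269454  1.91456541  0.26764874  0.83443165
  2.00534847]
```

{"op": "jog_arm", "data": {
  "ticks": [
    [-0.031,0.029,-0.13,0,2.5,19,40],
    [-0.031,0.029,-0.13,0,2.5,19,40],
    [-0.031,0.029,-0.13,0,2.5,19,40],
    [-0.031,0.029,-0.13,0,2.5,19,40]
  ]
}}

```text
time: 35.05
position: [497.8, -302.8, 110.1]
eef_rot: [-0.555, 3.092, -0.002]
force: [8.1, 0.2, -4.2]
opening: 39.9
gripper_force: 0.0
```

Run:
```python
from h import *
D=Ro.from_matrix([[-1,0,0],[0,1,0],[0,0,-1]])
need([498,-303,4],Ro.from_euler('z',.36)*D)
m=r.camera_model('wrist');g=cv2.cvtColor(r.capture('wrist'),cv2.COLOR_BGR2GRAY)
h,t=np.array([467,-315,13.]),np.array([524,-293.5,8]);d=(t-h)/62;n=np.array([-d[1],d[0],0])
G=lambda l:' '.join(str(g[min(max(int(round(y)),0),419),min(max(int(round(x)),0),559)]//10) for x,y in l)
print(proj(m,[h,t]).round(0).tolist())
for f in (0.3,.5,.7,.9): print(f,G(proj(m,[h+(t-h)*f+n*k for k in range(-20,21)])))
print('ax',G(proj(m,[h+d*k for k in range(-15,78)])))
```

```text
turn [-0.001  0.    -0.004] shift [-0.000e+00 -1.000e-01  1.061e+02]
[[283.0, 169.0], [284.0, 250.0]]
0.3 5 5 5 5 4 4 5 4 4 4 7 10 11 11 12 12 13 13 13 13 12 12 12 11 10 9 4 3 4 4 5 5 4 4 5 5 5 5 5 5 5
0.5 4 4 4 4 4 4 4 4 4 4 6 9 10 10 11 11 11 11 10 10 11 11 11 11 9 9 7 4 4 4 4 4 4 4 3 3 4 3 3 4 4
0.7 3 3 3 3 3 3 3 3 3 3 3 5 8 9 9 9 9 9 9 9 9 10 9 9 9 8 8 5 3 3 3 3 3 5 6 6 6 6 6 7 7
0.9 3 3 3 3 3 3 3 3 3 3 3 5 8 9 9 9 9 9 9 8 9 9 9 9 9 9 8 7 4 6 6 6 7 6 6 6 6 6 6 6 5
ax 5 5 5 5 5 5 5 5 5 5 6 9 9 9 9 10 12 12 12 12 13 13 12 12 13 12 10 12 12 12 12 12 13 12 12 12 13 13 12 12 12 12 12 12 12 11 11 11 11 11 10 11 11 11 11 11 10 11 9 9 9 9 9 9 9 9 9 9 9 9 9 9 9 9 9 9 9 9 8 3 3 4 4 6 6 5 5 5 5 5 5 5 4
```

{"op": "jog_arm", "data": {
  "ticks": [
    [0,0,0,0,-1,45,40],
    [0,0,0,0,-1,90,40],
    [0,0,0,0,-1,106,40],
    [0,0,0,0,-1,106,40],
    [0,0,0,0,-1,106,10]
  ]
}}

```text
time: 35.6
position: [497.8, -303.4, 3.3]
eef_rot: [0.556, -3.092, 0.0]
force: [8.1, 0.2, -3.7]
opening: 26.9
gripper_force: 0.0
```

{"op": "jog_arm", "data": {
  "ticks": [
    [0,0,0,0,0,0,10],
    [0,0,0,0,0,0,10],
    [0,0,0,0,0,0,10]
  ]
}}

```text
time: 35.9
position: [498.2, -303.8, 4.2]
eef_rot: [-0.555, 3.091, -0.002]
force: [7.7, 0.2, -3.7]
opening: 13.3
gripper_force: 58.4
```

{"op": "jog_arm", "data": {
  "ticks": [
    [0,0,0.1,0,0,-45,10],
    [0,0,0.25,0,0,-90,10],
    [0,0,0.4,0,0,-135,10],
    [0,0,0.55,0,0,-180,10],
    [0,0,0.7,0,0,-225,10]
  ]
}}

```text
time: 36.4
position: [497.9, -303.3, 231.3]
eef_rot: [0.547, 3.092, -0.002]
force: [8.5, 0.2, -5.1]
opening: 13.6
gripper_force: 58.9
```

Run:
```python
from h import *
need(np.array([550,-230,285]),Ro.from_euler('z',-1.107)*Ro.from_matrix([[-1,0,0],[0,1,0],[0,0,-1]]));print(r.sense()['joint_pos'])
```

```text
turn [-0.     0.002  0.757] shift [-23.8  86.7 -53.8]
[ 0.75243391  0.30166633 -0.38480385  1.79815044  0.12874835  1.06458651
  1.54127724]
```

{"op": "jog_arm", "data": {
  "ticks": [
    [0,0,0.15,-5,17,-15,10],
    [0,0,0.3,-10,34,-30,10],
    [0,0,0.45,-15,51,-45,10],
    [0,0,0.6,-20,70,-54,10],
    [0,0,0.75,-24,87,-54,10]
  ]
}}

```text
time: 36.9
position: [551.2, -229.0, 284.6]
eef_rot: [1.641, 2.675, -0.001]
force: [8.7, 0.3, -4.9]
opening: 13.4
gripper_force: 58.9
```

{"op": "jog_arm", "data": {
  "ticks": [
    [0,-0.14,0,0,0,0,10],
    [0,-0.28,0,0,0,0,10],
    [0,-0.42,0,0,0,0,10],
    [0,-0.56,0,0,0,0,10],
    [0,-0.7,0,0,0,0,10]
  ]
}}

```text
time: 37.4
position: [549.7, -229.1, 283.6]
eef_rot: [1.309, 2.151, -0.466]
force: [7.8, -2.0, -5.5]
opening: 13.3
gripper_force: 58.9
```

{"op": "jog_arm", "data": {
  "ticks": [
    [0,-0.14,0,0,0,0,10],
    [0,-0.28,0,0,0,0,10],
    [0,-0.42,0,0,0,0,10],
    [0,-0.56,0,0,0,0,10],
    [0,-0.7,0,0,0,0,10]
  ]
}}

```text
time: 37.9
position: [549.8, -228.7, 283.6]
eef_rot: [0.948, 1.561, -0.786]
force: [8.2, -1.2, -6.5]
opening: 13.2
gripper_force: 59.0
```

Run:
```python
from h import *
T,z=tool_at(-1.107,0.08)
need(np.array([603,-298.3,230]),T);print(r.sense()['joint_pos'])
```

```text
turn [ 0.015 -0.267  0.001] shift [36.6 15.1 94.7]
[-0.03111587  0.38915672 -0.33763599  2.34652078  1.66500708  1.46019734
 -1.12931495]
```

{"op": "jog_arm", "data": {
  "ticks": [
    [0.007,-0.13,0,5,5,35,10],
    [0.015,-0.267,0,12,10,70,10],
    [0.015,-0.267,0,30,15,94,10],
    [0.015,-0.267,0,36,15,94,10],
    [0.015,-0.267,0,36,15,94,10]
  ]
}}

```text
time: 38.4
position: [601.2, -299.9, 226.4]
eef_rot: [0.821, 1.334, -0.894]
force: [7.4, -0.1, -5.1]
opening: 13.4
gripper_force: 59.0
```

{"op": "jog_arm", "data": {
  "ticks": [
    [0,0,0,0,0,0,10],
    [0,0,0,0,0,0,10]
  ]
}}

```text
time: 38.6
position: [601.4, -299.4, 228.4]
eef_rot: [0.822, 1.332, -0.891]
force: [6.8, -0.4, -4.5]
opening: 13.4
gripper_force: 59.0
```

Run:
```python
from h import *
T,z=tool_at(-1.107,0.08)
need(np.array([603,-298.3,210]),T)
m=r.camera_model('wrist');g=cv2.cvtColor(r.capture('wrist'),cv2.COLOR_BGR2GRAY)
c=np.array([600.5,-293.3,0])
for zz in (208,165,158):
    u,v=proj(m,[c+[0,0,zz]])[0].round().astype(int);print(zz,u,v,' '.join(str(x//10) for x in g[v,u-80:u+81:2]))
```

```text
turn [-0.004 -0.007  0.005] shift [18.3  2.  -1.6]
208 288 240 10 12 13 13 14 14 14 14 14 14 14 14 14 14 14 11 5 5 6 7 11 11 10 10 10 10 10 10 10 10 11 11 11 12 12 12 12 12 12 12 12 12 12 12 12 11 11 9 11 11 11 11 11 11 11 11 11 11 11 11 11 11 12 13 10 11 11 11 11 11 11 11 11 11 11 11 11 11 11 11 11
165 289 134 12 12 12 12 12 12 12 12 12 7 7 7 7 7 7 7 8 8 8 8 8 8 8 8 8 8 8 9 9 9 9 9 9 9 9 9 9 9 9 9 9 9 9 9 9 9 9 9 9 8 8 8 8 8 8 8 8 8 8 8 7 7 7 7 7 7 7 7 7 11 11 11 11 11 11 11 11 11 11 11 11
158 289 115 12 12 13 12 12 12 13 13 12 7 7 7 7 7 7 7 7 7 8 8 8 8 8 8 8 8 8 9 9 9 9 9 9 9 9 9 9 9 9 9 9 9 9 9 9 9 9 9 9 8 8 8 8 8 8 8 8 8 8 8 8 7 7 8 7 7 7 7 7 10 11 11 11 11 11 11 11 11 11 11 11
```

{"op": "jog_arm", "data": {
  "ticks": [
    [-0.004,-0.007,0.005,0,1.2,0,10],
    [-0.004,-0.007,0.005,8,1.2,-1,10],
    [-0.004,-0.007,0.005,15,1.2,-1.4,10],
    [-0.004,-0.007,0.005,20,1.2,-1.8,10],
    [-0.004,-0.007,0.005,20,1.2,-1.8,10]
  ]
}}

```text
time: 39.15
position: [602.2, -298.6, 207.9]
eef_rot: [0.818, 1.325, -0.887]
force: [7.8, 0.2, -5.1]
opening: 13.0
gripper_force: 59.0
```

{"op": "jog_arm", "data": {
  "ticks": [
    [0,0,0,5,0,-0.4,10],
    [0,0,0,10,0,-0.8,10],
    [0,0,0,13,0,-1,10],
    [0,0,0,13,0,-1,10]
  ]
}}

```text
time: 39.55
position: [602.3, -298.6, 195.1]
eef_rot: [0.818, 1.324, -0.887]
force: [7.5, 0.5, -5.6]
opening: 13.9
gripper_force: 59.0
```

{"op": "jog_arm", "data": {
  "ticks": [
    [0,0,0,0,0,0,40],
    [0,0,0,0,0,0,40],
    [0,0,0,0,0,0,40],
    [0,0,0,-20,0,1.6,40],
    [0,0,0,-60,0,4.8,40]
  ]
}}

```text
time: 40.05
position: [602.3, -298.4, 254.0]
eef_rot: [0.817, 1.328, -0.888]
force: [9.4, -0.5, -2.6]
opening: 40.2
gripper_force: 0.0
```

{"op": "jog_arm", "data": {
  "ticks": [
    [0,0.14,0,-10,0,-40,40],
    [0,0.28,0,-10,0,-80,40],
    [0,0.42,0,-10,0,-120,40],
    [0,0.56,0,-10,0,-160,40],
    [0,0.7,0,-10,0,-200,40]
  ]
}}

```text
time: 40.55
position: [512.2, -116.6, 250.4]
eef_rot: [1.188, 1.927, -0.605]
force: [6.7, -1.4, -4.2]
opening: 39.8
gripper_force: 0.0
```

{"op": "jog_arm", "data": {
  "ticks": [
    [0,0.14,0,0,0,0,40],
    [0,0.28,0,0,0,0,40],
    [0,0.42,0,0,0,0,40],
    [0,0.56,0,0,0,0,40],
    [0,0.7,0,0,0,0,40]
  ]
}}

```text
time: 41.05
position: [513.5, -118.9, 251.5]
eef_rot: [1.532, 2.481, -0.192]
force: [6.5, 0.9, -4.4]
opening: 40.1
gripper_force: 0.0
```

Run:
```python
from h import *
D=Ro.from_matrix([[-1,0,0],[0,1,0],[0,0,-1]])
need([452,68.5,200],D);print(r.sense()['joint_pos'])
cv2.imwrite('pics/sc9.png',r.capture('scene'));im=r.capture('side');cv2.imwrite('pics/si9.png',im)
g=cv2.cvtColor(im,cv2.COLOR_BGR2GRAY);u,v=proj(r.camera_model('side'),[[600,-293,174]])[0].round().astype(int);print(u,v)
for j in range(v-14,v+9,2): print(' '.join(str(x//10) for x in g[j,u-16:u+17]))
```

```text
turn [-0.138  0.231 -1.1  ] shift [201.8  28.9   0.5]
[ 0.32529236  0.11196444 -0.39542227  2.00757606  0.34161927  0.95313576
  0.21059538]
258 165
17 17 17 17 17 17 17 17 17 17 17 17 17 17 17 17 17 17 17 17 17 17 18 19 19 19 19 19 19 19 19 19 19
13 13 13 13 13 13 13 13 13 13 13 13 13 13 13 13 13 13 13 13 13 13 13 13 14 14 14 14 13 13 13 13 13
13 13 13 13 13 13 13 13 13 13 13 13 13 13 13 13 13 13 13 13 13 13 13 13 14 13 13 13 13 13 13 13 13
13 13 13 13 13 13 13 13 13 13 13 13 13 13 13 13 13 13 13 13 13 13 13 13 13 13 13 13 13 13 13 13 13
12 12 12 12 12 12 12 12 12 12 12 12 12 12 12 12 12 12 12 12 12 12 12 12 12 12 11 11 12 12 12 12 12
13 13 13 13 13 13 13 13 13 13 13 13 13 13 13 13 13 13 13 13 13 13 13 13 13 13 13 13 13 13 12 12 13
13 13 13 13 13 13 13 13 13 13 13 13 12 12 12 12 12 12 12 12 12 12 12 13 13 13 13 13 13 13 13 13 13
13 13 13 13 13 13 13 12 13 13 10 8 8 8 9 9 8 8 8 9 8 8 8 9 11 11 12 13 13 13 13 13 13
13 13 12 13 13 13 12 10 11 10 10 9 9 9 9 9 9 9 9 9 9 9 10 11 12 9 12 13 13 13 13 13 13
13 13 13 13 13 13 12 8 7 8 8 8 9 10 10 11 11 11 10 10 9 9 9 8 7 7 11 13 13 13 13 13 13
13 13 13 13 13 13 12 12 9 8 8 8 8 8 9 9 9 9 9 8 8 8 8 8 7 7 11 12 13 13 13 13 13
15 15 15 14 14 14 14 14 10 8 8 8 8 8 8 8 8 8 9 9 9 8 8 8 8 8 13 14 14 14 14 14 14
```

{"op": "jog_arm", "data": {
  "ticks": [
    [-0.017,0.029,-0.137,40,6,0,45],
    [-0.034,0.058,-0.275,80,12,0,45],
    [-0.052,0.087,-0.412,120,18,0,45],
    [-0.069,0.115,-0.55,160,24,0,45],
    [-0.086,0.144,-0.687,202,29,0,45]
  ]
}}

```text
time: 41.65
position: [450.8, 69.3, 198.1]
eef_rot: [0.622, 2.991, -0.086]
force: [8.4, 0.3, -4.0]
opening: 44.8
gripper_force: 0.0
```

{"op": "jog_arm", "data": {
  "ticks": [
    [-0.017,0.029,-0.137,0,0,0,45],
    [-0.034,0.058,-0.275,0,0,0,45],
    [-0.052,0.087,-0.412,0,0,0,45],
    [-0.052,0.087,-0.412,0,0,0,45],
    [-0.052,0.087,-0.412,0,0,0,45]
  ]
}}

```text
time: 42.15
position: [451.6, 67.9, 198.1]
eef_rot: [-0.005, -3.14, 0.007]
force: [7.5, 0.1, -4.2]
opening: 45.0
gripper_force: 0.0
```

Run:
```python
from h import *
D=Ro.from_matrix([[-1,0,0],[0,1,0],[0,0,-1]])
need([452,68.5,120],D);print(r.sense()['joint_pos'])
```

```text
turn [-0.005 -0.002 -0.003] shift [-0.6  1.  78.1]
[ 0.28519993  0.15273072 -0.62295994  2.08048121  0.11461893  0.94312881
  1.16759845]
```

{"op": "jog_arm", "data": {
  "ticks": [
    [-0.005,-0.002,-0.003,0,1,40,45],
    [-0.005,-0.002,-0.003,0,1,80,45],
    [-0.005,-0.002,-0.003,0,1,120,45],
    [-0.005,-0.002,-0.003,0,1,160,45],
    [-0.005,-0.002,-0.003,0,1,170,45]
  ]
}}

```text
time: 42.65
position: [448.8, 68.0, 24.7]
eef_rot: [0.001, -3.137, -0.0]
force: [8.1, 0.6, -3.2]
opening: 44.9
gripper_force: 0.0
```

{"op": "jog_arm", "data": {
  "ticks": [
    [0,0,0,0,0,6,45],
    [0,0,0,0,0,6,45],
    [0,0,0,0,0,6,20],
    [0,0,0,0,0,6,20],
    [0,0,0,0,0,6,20]
  ]
}}

```text
time: 43.15
position: [451.1, 68.3, 22.2]
eef_rot: [-0.0, 3.141, 0.0]
force: [7.3, 0.3, -2.2]
opening: 21.5
gripper_force: 58.6
```

{"op": "jog_arm", "data": {
  "ticks": [
    [0,0,0,0,0,0,20],
    [0,0,0,0,0,0,20]
  ]
}}

```text
time: 43.35
position: [451.1, 68.3, 22.2]
eef_rot: [-0.0, 3.141, 0.001]
force: [5.8, -1.0, -0.8]
opening: 21.5
gripper_force: 58.6
```

{"op": "jog_arm", "data": {
  "ticks": [
    [0,0,0,0,0,-45,20],
    [0,0,0,0,0,-90,20],
    [0,0,0,0,0,-135,20],
    [0,0,0,0,0,-180,20],
    [0,0,0,0,0,-225,20]
  ]
}}

```text
time: 43.85
position: [450.8, 68.3, 249.2]
eef_rot: [-0.0, 3.141, 0.0]
force: [8.4, 0.1, -4.3]
opening: 21.4
gripper_force: 58.9
```

{"op": "jog_arm", "data": {
  "ticks": [
    [0,0,0,-18,-43,-12,20],
    [0,0,0,-36,-86,-12,20],
    [0,0,0,-54,-129,-12,20],
    [0,0,0,-72,-172,-12,20],
    [0,0,0,-90,-215,-12,20]
  ]
}}

```text
time: 44.35
position: [541.6, -148.8, 259.3]
eef_rot: [-0.0, 3.141, -0.001]
force: [8.2, -0.1, -3.6]
opening: 21.3
gripper_force: 58.9
```

{"op": "jog_arm", "data": {
  "ticks": [
    [0,0,0,-18,-43,0,20],
    [0,0,0,-36,-86,0,20],
    [0,0,0,-54,-129,0,20],
    [0,0,0,-59,-147,0,20],
    [0,0,0,-59,-147,0,20]
  ]
}}

```text
time: 44.85
position: [599.9, -297.7, 258.0]
eef_rot: [-0.006, -3.141, 0.001]
force: [6.7, 0.7, -4.8]
opening: 20.9
gripper_force: 59.0
```

{"op": "jog_arm", "data": {
  "ticks": [
    [0,0,0,0,0,40,20],
    [0,0,0,0,0,45,20],
    [0,0,0,0,0,45,20],
    [0,0,0,0,0,45,20]
  ]
}}

```text
time: 45.25
position: [599.9, -293.9, 213.5]
eef_rot: [0.0, -3.141, -0.0]
force: [7.1, -0.2, -3.3]
opening: 21.5
gripper_force: 58.9
```

Run:
```python
from h import *
D=Ro.from_matrix([[-1,0,0],[0,1,0],[0,0,-1]])
need([600,-293.5,200],D);s=r.sense();print(s['joint_pos'],s['position'])
for n in ('side','wrist'):
    im=r.capture(n);cv2.imwrite(f'pics/{n}10.png',im);g=cv2.cvtColor(im,cv2.COLOR_BGR2GRAY);m=r.camera_model(n)
    w=16 if n=='side' else 48;st=1 if n=='side' else 2
    for zz in (178,192,196,205,150,160,166):
        z=zz+(s['position'][2]-200 if zz>170 else 0)
        u,v=proj(m,[[600,-293.5,z]])[0];print(n,zz,round(u,1),round(v,1),' '.join(str(x//10) for x in g[int(round(v)),int(u)-w:int(u)+w+1:st]) if 0<=v<420 else '')
```

```text
turn [ 0. -0.  0.] shift [-0.1  0.4 13.5]
[ 0.64938068  0.45861153 -0.39614103  1.61743283  0.19250474  1.10462363
  1.77398182] [ 599.92874254 -293.90032139  213.51935116]
side 178 258.2 158.0 12 12 12 12 12 12 12 12 12 12 12 9 5 4 3 3 3 3 2 3 3 4 7 11 12 12 12 12 12 12 12 12 12
side 192 258.0 152.3 13 13 13 13 13 13 13 13 8 3 3 4 5 5 5 5 5 5 5 3 2 2 2 2 2 3 7 12 14 14 14 14 14
side 196 258.0 150.6 17 17 17 17 17 17 17 17 16 12 8 7 9 10 10 10 10 10 10 10 7 4 3 3 3 7 9 15 18 19 19 19 19
side 205 257.9 146.9 9 9 9 9 9 9 9 9 10 10 10 11 9 6 4 4 4 4 5 10 9 6 5 10 
[... 550 characters left out ...]
 3 4 3 3 3 3 3 3 3 3 3 11 12 13 13 13 12 10 4 4
wrist 196 284.3 270.7 4 4 13 13 13 13 13 13 11 4 3 3 3 3 3 3 3 3 4 3 3 3 3 3 3 3 4 3 3 3 4 3 3 3 3 3 3 3 3 3 8 13 13 12 13 13 13 5 4
wrist 205 284.3 279.5 6 13 12 12 12 12 13 11 4 3 3 3 3 3 3 3 4 3 3 3 3 3 3 3 3 3 3 4 3 3 4 3 3 4 3 3 3 3 3 4 3 9 13 13 13 13 13 13 8
wrist 150 284.4 230.1 10 10 10 10 10 10 12 7 4 5 5 4 5 4 4 5 5 5 5 5 5 5 5 4 5 5 3 3 4 3 3 4 3 3 3 3 3 3 3 3 3 3 6 10 10 10 10 10 10
wrist 160 284.4 235.3 10 10 10 10 9 3 4 4 4 5 4 5 5 5 5 5 5 5 5 4 5 4 5 4 4 4 3 4 3 4 3 4 3 3 4 4 3 4 3 3 3 3 3 3 7 10 10 10 10
wrist 166 284.4 238.7 10 10 10 7 4 4 4 4 4 4 4 4 4 4 4 5 4 4 4 4 4 4 3 3 3 3 4 3 3 3 3 3 3 3 3 3 3 3 3 3 3 3 3 3 3 5 10 10 10
```

{"op": "jog_arm", "data": {
  "ticks": [
    [0,0,0,-1,0,5,20],
    [0,0,0,-1,0,12,20],
    [0,0,0,-1,0,19,20],
    [0,0,0,-1,0,25,20],
    [0,0,0,-1,0,25,20]
  ]
}}

```text
time: 45.85
position: [600.7, -293.8, 188.1]
eef_rot: [0.0, -3.141, -0.0]
force: [7.3, -0.2, -3.7]
opening: 21.3
gripper_force: 58.9
```

{"op": "jog_arm", "data": {
  "ticks": [
    [0,0,0,0,0,3,20],
    [0,0,0,0,0,5,20],
    [0,0,0,0,0,7,20],
    [0,0,0,0,0,7,20]
  ]
}}

```text
time: 46.25
position: [601.4, -294.0, 182.4]
eef_rot: [-0.0, 3.141, -0.001]
force: [8.3, 0.2, -1.7]
opening: 21.0
gripper_force: 59.2
```

{"op": "jog_arm", "data": {
  "ticks": [
    [0,0,0,0,0,0,45],
    [0,0,0,0,0,0,45],
    [0,0,0,0,0,0,45],
    [0,0,0,0,0,-30,45],
    [0,0,0,0,0,-70,45]
  ]
}}

```text
time: 46.75
position: [600.1, -293.6, 250.9]
eef_rot: [0.0, -3.138, -0.002]
force: [8.3, -0.4, -3.5]
opening: 44.9
gripper_force: 0.0
```

{"op": "jog_arm", "data": {
  "ticks": [
    [0,0,0,0,0,-45,45],
    [0,0,0,45,20,-70,45],
    [0,0,0,90,40,-70,45],
    [0,0,0,120,60,-70,45],
    [0,0,0,120,60,-70,45]
  ]
}}

```text
time: 47.25
position: [478.1, -232.2, 323.2]
eef_rot: [-0.001, 3.141, -0.003]
force: [8.0, -1.4, -3.1]
opening: 45.3
gripper_force: 0.0
```

Run:
```python
from h import *
print(r.sense()['force'])
for n in ('side','scene'):
    im=r.capture(n);cv2.imwrite(f'pics/{n}11.png',im);g=cv2.cvtColor(im,cv2.COLOR_BGR2GRAY);m=r.camera_model(n)
    for nm,c in (('E',(599.5,-293.5)),('F',(626,-83))):
        for zz in (201,193,185,177,175,168,160):
            u,v=proj(m,[[*c,zz]])[0];print(n,nm,zz,round(u,1),round(v,1),' '.join(str(x//10) for x in g[int(round(v)),int(u)-16:int(u)+17]))
```

```text
[ 7.96607372 -1.40349655 -3.11614224]
side E 201 258.3 154.2 13 13 13 13 13 13 13 13 13 13 13 13 11 8 6 7 6 6 5 6 10 12 13 13 13 13 13 13 13 13 13 13 13
side E 193 258.4 157.4 13 13 13 13 13 13 13 13 13 13 13 12 8 4 3 3 4 4 3 3 3 5 11 13 13 13 13 13 13 13 13 13 13
side E 185 258.5 160.7 12 12 12 12 12 12 12 12 12 12 12 12 9 5 3 3 3 3 3 2 3 7 11 12 12 12 12 12 12 12 12 12 12
side E 177 258.5 163.9 13 13 12 12 12 12 12 12 8 6 5 4 3 3 3 3 3 3 3 3 2 3 4 4 4 6 11 12 12 12 12 12 12
side E 175 258.6 164.7 12 12 12 12 12 12 12 12 8 5 4 4 3 3 3 3 3 3 3 3 3 4 4 4 4 5 11 12 12 12 12 12 12
side E 168 258.6 167.6 12 12 12 12 12 12 12 8 7 8 7 6 6 6 6 6 6 6 6 6 5 5 6 6 6 6 11 12 12 12 12 12 12
side E 160 258.7 170.8 12 12 12 12 12 12 12 11 9 7 7 8 8 8 8 8 8 8 8 8 8 8 7 7 7 7 11 12 12 12 12 12 12
side F 201 233.2 184.0 13 13 13 13 13 
[... 1394 characters left out ...]
 8 8 8 8 9 12 13 13 13 13 13 13 13
scene F 201 227.0 187.6 10 9 8 7 6 6 6 6 6 6 6 6 6 5 5 6 6 5 5 5 6 8 10 11 12 12 12 13 13 13 13 14 14
scene F 193 227.2 191.0 6 6 6 6 6 6 6 6 6 6 6 6 5 5 5 5 5 5 4 4 4 5 8 11 11 12 12 12 12 12 12 12 12
scene F 185 227.4 194.3 6 6 6 6 6 6 6 6 6 6 6 6 5 4 4 4 4 4 4 4 4 5 6 8 9 10 10 11 11 11 11 11 11
scene F 177 227.6 197.6 6 6 6 6 6 6 6 6 6 6 5 5 5 4 4 4 4 4 4 4 4 5 5 5 5 5 6 7 9 9 10 10 10
scene F 175 227.6 198.4 6 6 6 6 6 6 6 6 6 6 5 5 5 4 4 4 4 4 4 4 4 5 5 5 5 5 6 7 9 9 10 10 10
scene F 168 227.8 201.3 6 6 6 6 7 8 8 7 6 6 5 5 5 5 5 5 5 5 5 5 5 5 5 5 5 6 7 8 9 9 9 9 9
scene F 160 227.9 204.6 8 8 9 9 9 8 8 8 8 8 9 9 9 9 9 9 9 9 9 9 9 8 8 8 8 8 8 8 9 9 9 9 9
```

The numeric brightness scans from both cameras match a seated, upright lid on each jar: knob, flange and rim appear at their expected heights and are centred. I'm handing it in.

{"op": "jog_arm", "data": {
  "ticks": [
    [0,0,0,0,0,0,45],
    [0,0,0,0,0,0,45],
    [0,0,0,0,0,0,45]
  ]
}}

```text
time: 47.65
position: [481.8, -234.4, 322.2]
eef_rot: [-0.0, 3.141, -0.001]
force: [7.6, -0.0, -3.7]
opening: 44.9
gripper_force: 0.0
```

```bash
python3 -c "
from station import r
print(r.sign_off())"
```

```text
the job is handed in; nothing more can be done
None
```

The job is handed in at 47.65 s of the 72 s allowed: the far jar was the empty one, all three bolts went in through its neck, and its lid is back on with the full jar lidded and standing; sign-off returned no verdict, and I did not re-check where the V-block, nut and core stand.

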